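# Change the crucibles on a crank-fed preheater

### The job

Crank the handwheel until the tray under the preheat hood has come out and its yellow pointer is within the blue band, then stand the amber crucible from the tray on the terracotta cooling brick. Stand every white crucible that is on the bench upright in the tray, crank the tray back under the hood until the pointer is within the red band, and then push the switch lever over, away from the robot. The crucibles are fragile, so grip them gently (no more than about 10 N), and leave the firebrick, the jar and the tongs alone.

Things in the scene. Friction and masses are not known exactly. Their poses are not given: they have to be found in the camera images.
- station: preheat station, fixed. Origin at the centre of the underside of its bed (180 mm in x, 520 mm in y, 20 mm high), own x away from the robot, own y along the slide towards the hood, z up; its yaw varies. On its +x side an aluminium scale rail (own x 90 to 125 mm, top 26 mm up) carries the two bands. Blue gearbox with the handwheel at own x -20, y -260 mm
- hood_top (a point): centre of the top of the white preheat hood, 180 mm above the bench; roof 130 mm in the station's x, 195 mm in its y, underside 150 mm above the bench, carried by two posts 20 mm square under its +y end. Crucibles in the tray pass freely under it (tops about 103 mm above the bench)
- pointer (a point): tip of the yellow pointer that the tray carries on its +x side, over the scale rail, 115 mm from the tray's centre line and level with the tray's middle in y. Moves only along the station's own y
- load_band_mid (a point): middle of the blue band on the scale rail (10 mm wide along the station's y); axes as the station's. Pointer within 5 mm of it along the station's y = in the band
- heat_band_mid (a point): middle of the red band on the scale rail, by the hood (10 mm wide along the station's y); axes as the station's. Pointer within 5 mm of it along the station's y = in the band
- tray_floor (a point): centre of the upper face of the tray's floor, 50 mm above the bench; the tray is 160 mm in x by 140 mm in y (axes as the station's) outside, with a rim 5 mm thick that stands 11 mm above its floor. Two by two crucibles fit, about 84 mm apart in x and 68 mm in y
- wheel_hub (a point): on the handwheel's vertical axis, on top of its disc (67 mm above the bench). Aluminium disc 120 mm across, 10 mm thick; a hub 36 mm across rises 12 mm above it. A turn moves the tray 45 mm: counter-clockwise from above to the station's +y (in, under the hood), clockwise to -y (out). Turns easily (1 to 2 N at the knob), any number of times, stays where left
- crank_grip (a point): black upright crank knob on the handwheel, a cylinder 22 mm across and 46 mm high, 47 mm from the wheel's axis; it spins freely on its own pin, so a gripper holding it from above can lead it round a circle without turning itself. The point lies on its axis, 28 mm above the disc (95 mm above the bench)
- fired_mid (a point): the amber crucible, of the same form, size and weight as the white ones, standing in the tray at the start. The point lies on its axis, 22 mm above its underside. Fragile: never more than 25 N from the fingers in all (a grip of 5 to 10 N holds it well)
- slab: terracotta cooling brick, fixed: 110 mm in own x, 150 mm in own y, 30 mm high; origin at the centre of its underside
- switch (a joint): angle of the switch lever (rad): 0 = off, leaning to the robot's side, 1.0 = on, leaning away from the robot; it stays where it is left. On counts from 0.8
- switch_tip (a point): centre of the red ball (26 mm across) of the switch lever, 70 mm from its hinge. The hinge lies level along the point's own y, 22 mm up, on a grey box 70 x 50 x 25 mm yawed within 0.2 rad of the bench. At 0 the ball is 34 mm to the robot's side of the hinge and 83 mm above the bench, at 1.0 as far beyond it. About 1 N on the ball moves it
- firebrick: loose cork-coloured firebrick, 65 x 115 x 50 mm, not to be disturbed; origin at the centre of its underside
- jar: loose jar with a blue cap, 60 mm across, 90 mm high, not to be disturbed; origin at the centre of its underside
- tongs: loose steel tongs lying flat, 260 mm long along own x, 54 mm wide, 10 mm high, not to be disturbed; origin at the middle on the bench
- white1_mid (a point): closed white ceramic crucible (lid fixed on): cylinder 46 mm across and 44 mm high, with a flat lid disc and small lid button that rise to 53 mm, 0.11 kg (varies by a third), standing upright on the table at the start; may be absent. The point lies on its axis, 22 mm above its underside; z up along its axis. Fragile: never more than 25 N from the fingers in all (a grip of 5 to 10 N holds it well)
- white2_mid (a point): closed white ceramic crucible (lid fixed on): cylinder 46 mm across and 44 mm high, with a flat lid disc and small lid button that rise to 53 mm, 0.11 kg (varies by a third), standing upright on the table at the start; may be absent. The point lies on its axis, 22 mm above its underside; z up along its axis. Fragile: never more than 25 N from the fingers in all (a grip of 5 to 10 N holds it well)
- white3_mid (a point): closed white ceramic crucible (lid fixed on): cylinder 46 mm across and 44 mm high, with a flat lid disc and small lid button that rise to 53 mm, 0.11 kg (varies by a third), standing upright on the table at the start; may be absent. The point lies on its axis, 22 mm above its underside; z up along its axis. Fragile: never more than 25 N from the fingers in all (a grip of 5 to 10 N holds it well)
- white4_mid (a point): closed white ceramic crucible (lid fixed on): cylinder 46 mm across and 44 mm high, with a flat lid disc and small lid button that rise to 53 mm, 0.11 kg (varies by a third), standing upright on the table at the start; may be absent. The point lies on its axis, 22 mm above its underside; z up along its axis. Fragile: never more than 25 N from the fingers in all (a grip of 5 to 10 N holds it well)
Not all that is in view belongs to the job. What is shaped like the part that bears white3_mid but turquoise is not meant. What is shaped like the part that bears white4_mid but green is not meant.

How it is judged:
By the outcome, as a careful person would: the job done as asked, in the order asked, and still so for the second after the job is handed in, with the robot touching nothing.
Of white1, white2, white3, white4 only 1 to 3 are there at a start; the rules pass over those that are not, and their reading is None.
At some moment in a run one of white1, white2, white3, white4 may be knocked a few centimetres aside while the robot is not near it.
It also fails if it takes over 210 s, if anything falls off the work surface, if the arm or the gripper's body presses on something with over 40 N, if the wrist force passes 120 N, or if a joint passes its speed limit or range.

### The arm

A 6-joint arm with a two-finger parallel gripper is mounted at the origin on the work surface. World frame = base frame: x ahead of the robot, y to its left, z up, the work surface at z = 0. Lengths are in m, angles in degrees, forces in N, time in s.
With the tool pointing down it reaches from about 0.4 to 0.825 m from the base axis. Payload 7 kg.
Tool frame: the origin (TCP) lies between the finger pads; the fingertips stand 11 mm ahead of it and the grasp point (between the pads) lies 8 mm behind it; z points along the fingers, y is the direction in which the jaws open and shut (so a half turn about z gives the same grasp; the last joint's range is limited). The gripper opens to 88 mm and grips with 3 to 60 N. Pads are 19 mm wide; open, the fingers measure 130 mm over their backs; the gripper's body (78 mm by 193 mm) begins 47 mm behind the grasp point.
Start: joints at [16.507, 20.546, 0.682, 0, -70.136, -16.507], TCP at [0.675, -0, 0.238] pointing down, gripper open.
Joint ranges: [-176.03, 176.03], [-82.01, 121.73], [-58.28, 71.71], [-173.87, 95.51], [-174.79, -0.11], [-173.66, 173.66]. Speed limits (degrees/s): [136.94, 136.94, 172.46, 180, 180, 180].

### API

Orientations are given as [roll, pitch, yaw] about the fixed x, y, z axes, in that order (R = Rz(yaw) Ry(pitch) Rx(roll)).
In Python, from plant import r gives the robot as it stands.
- The arm moves only by the shell command python3 -m inch 'ROWS' [OPENING] [FORCE]. ROWS is JSON, a list of rows, each an object of numbers: "x", "y", "z": the shift along the tool's x, y, z as a fraction of full scale; "yaw": the turn about the tool's z as a fraction of full scale. In form: [{"x": .., "y": .., "z": .., "yaw": ..}, ...]. A call has 1 to 5 rows; each row shifts and turns the pose as measured when the row begins, along the tool's axes as they then stand; what a row does not reach is not made up. Full scale, the value 1, is 0.025 m for a shift and 4 degrees for a turn. A row lasts 1/12 s, in which the tool goes at most 41.7 mm and 7.16 degrees, less where a joint would pass 70% of its speed; a pose out of reach is approached as far as the arm can. A call with a number of a shift or a turn outside -1 to 1 is refused whole. A call with a gripper value outside its range is refused whole. OPENING is the opening, from -1 (shut) to 1 (fully open), set as the call begins (- or left out, the last holds). The fingers move at their own pace and stop on an object; FORCE is the grip in N (left out, the last holds). Time passes only in rows, so rows that do not move let the fingers close. It gives the time, the measured TCP pose, the force and the opening at its end, in the units of the state.
- r.get_state(): the state, without advancing time (a new reading comes with each control period).
- r.capture(name): name is "scene" or "side" or "wrist"; returns (picture, depth): 420x560x3 uint8, red, green, blue; 420x560 float32, m along the optical axis (not along the pixel's ray), 0 where there is no reading.
- r.camera_info(name): a dict with "mtx" (3x3 intrinsics, pixels), "pose" (4x4, takes a point from camera to world coordinates). Camera axes: x right, y down, z forward; pixel columns grow to the right and rows downward; lengths in m; the calibration is good to about 2 mm. A picture is of the moment at which its call begins: read the wrist's pose just before it. camera_info takes no time and is no camera call; for the wrist camera it gives the pose at the moment of the call.
- r.close_job(): hands the job in, once; it reports no verdict.
The state is a dict: "time_s": time; "joints": joint angles; "qd": joint speeds; "joint_torque": joint torques, N m; "tcp_pos": TCP position; "eef_rot": TCP orientation; "contact_force": force on the tool from outside, world axes, zero at the start; "moment": the same for the moment, N m; "gripper_width": finger opening in m.
Only numpy, scipy, OpenCV 4.12 (cv2) and the standard library are available. Lean on these libraries where they do the work, as an engineer would, in place of code of your own. Each camera call takes 0.05 s, during which the arm holds its last target. There are 200 camera calls.

## Working session

There is one attempt and no reset: what is moved stays moved. The work goes in short steps, Python scripts to look and compute and a shell command to move; the robot and the scene stay as the last step left them, time stands still between calls to the robot, and variables do not carry over. Pictures are saved under pics/ and viewed, about 12 in all and at most 16, crops included, and the job is handed in when it is done.

```bash
ls; mkdir -p pics; python3 - <<'E'
from plant import r
import cv2,numpy as np
s=r.get_state(); print(s['time_s'],s['tcp_pos'],s['eef_rot'],s['gripper_width'])
for n in ('scene','side'):
    p,d=r.capture(n); i=r.camera_info(n); np.savez(f'pics/{n}0.npz',p=p,d=d,K=i['mtx'],T=i['pose'])
    print(n,np.round(i['mtx'],1).tolist(),np.round(i['pose'],3).tolist())
    cv2.imwrite(f'pics/{n}0.png',p[:,:,::-1])
E
```

```text
pics
0.0 [ 6.74507129e-01 -5.14117780e-05  2.36610965e-01] [ 1.79903140e+02 -8.64599851e-03 -9.00090264e+01] 0.08732822346851753
scene [[514.2, 0.0, 277.3], [0.0, 514.2, 211.5], [0.0, 0.0, 1.0]] [[-0.39, 0.677, -0.624, 1.341], [0.921, 0.295, -0.255, 0.336], [0.012, -0.674, -0.738, 1.085], [0.0, 0.0, 0.0, 1.0]]
side [[545.6, 0.0, 282.6], [0.0, 545.6, 211.3], [0.0, 0.0, 1.0]] [[0.812, -0.461, 0.358, 0.009], [-0.584, -0.623, 0.521, -0.75], [-0.017, -0.632, -0.775, 1.255], [0.0, 0.0, 0.0, 1.0]]
```

View pics/scene0.png

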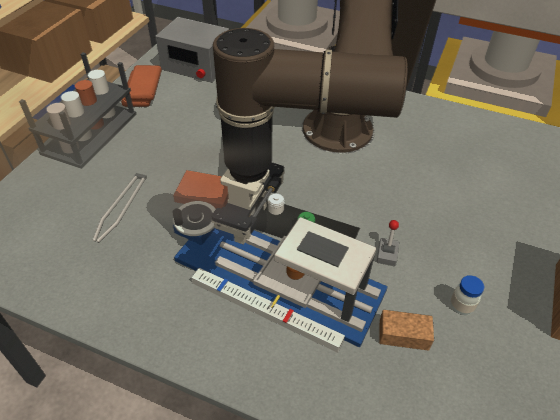

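View pics/side0.png

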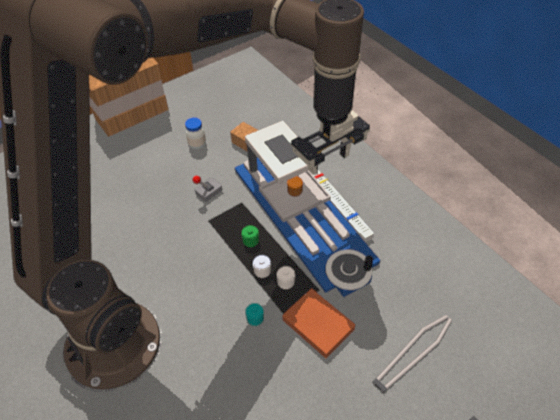

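```bash
cat > h.py <<'E'
import numpy as np,cv2
def load(n):
    f=np.load(f'pics/{n}.npz'); return f['p'],f['d'],f['K'],f['T']
def cap(n,tag):
    from plant import r
    i=r.camera_info(n); p,d=r.capture(n); np.savez(f'pics/{tag}.npz',p=p,d=d,K=i['mtx'],T=i['pose']); return p,d,i['mtx'],i['pose']
def cloud(d,K,T):
    v,u=np.mgrid[:d.shape[0],:d.shape[1]]
    P=np.stack([(u-K[0,2])/K[0,0]*d,(v-K[1,2])/K[1,1]*d,d],-1)
    return P@T[:3,:3].T+T[:3,3]
def ray(u,v,z,K,T):
    w=T[:3,:3]@np.array([(u-K[0,2])/K[0,0],(v-K[1,2])/K[1,1],1]); return T[:3,3]+w*(z-T[2,3])/w[2]
HUE={'red':(0,6,150,80),'orange':(5,16,130,60),'yellow':(22,34,120,90),'green':(50,72,120,50),'turq':(82,96,100,50),'blue':(103,125,120,40)}
def blobs(p,d,K,T,names,mina=12,lo=(0.3,-.5,.005),hi=(1.,.6,.25)):
    H=cv2.cvtColor(p,cv2.COLOR_RGB2HSV); C=cloud(d,K,T); ok=((C>lo)&(C<hi)).all(-1)&(d>0)
    for nm in names:
        if nm=='white': m=(H[...,1]<60)&(H[...,2]>140)
        else:
            a,b,s,v=HUE[nm]; m=(H[...,0]>=a)&(H[...,0]<=b)&(H[...,1]>s)&(H[...,2]>v)
        n,L,S,c=cv2.connectedComponentsWithStats((m&ok).astype('uint8'))
        for k in range(1,n):
            if S[k,4]>=mina:
                q=C[L==k]; print(nm,'px',c[k].round().astype(int),'A',S[k,4],'med',np.median(q,0).round(3),'lo',np.percentile(q,3,axis=0).round(3),'hi',np.percentile(q,97,axis=0).round(3))
E
python3 - <<'E'
from h import *
for n in('scene0','side0'):
    print(n); blobs(*load(n),['red','orange','yellow','green','turq','blue','white'],20)
p=load('side0')[0][210:350,180:400,::-1]
a=cv2.resize(p,None,fx=3.5,fy=3.5,interpolation=cv2.INTER_CUBIC)
cv2.imwrite('pics/crop1.png',a)
E
```

```text
scene0
red px [393 224] A 69 med [0.425 0.284 0.092] lo [0.413 0.273 0.083] hi [0.431 0.293 0.098]
red px [287 316] A 55 med [0.744 0.122 0.03 ] lo [0.727 0.117 0.026] hi [0.761 0.127 0.035]
orange px [201 185] A 995 med [ 0.443 -0.271  0.032] lo [ 0.399 -0.331  0.027] hi [ 0.489 -0.201  0.036]
orange px [294 273] A 129 med [0.658 0.103 0.075] lo [0.649 0.084 0.06 ] hi [0.662 0.119 0.094]
orange px [406 329] A 1661 med [0.683 0.386 0.05 ] lo [0.639 0.334 0.013] hi [0.711 0.439 0.055]
yellow px [276 300] A 30 med [0.728 0.084 0.05 ] lo [0.712 0.082 0.047] hi [0.744 0.088 0.053]
green px [308 216] A 87 med [0.448 0.061 0.049] lo [0.435 0.039 0.044] hi [0.459 0.078 0.057]
blue px [221 258] A 2596 med [ 0.648 -0.117  0.022] lo [ 0.579 -0.206  0.017] hi [0.71  0.044 0.036]
blue px [265 237] A 123 med [ 0.542 -0.025  0.022] lo [ 0.533 -0.062  0.018] hi [0.55  0.01  0.025]
blue px [471 286] A 399 med [0.536 0.498 0.091] lo [0.51  0.475 0.08 ] hi [0.557 0.521 0.094]
blue px [343 315] A 1472 med [0.708 0.267 0.021] lo [0.569 0.098 0.016] hi [0.738 0.308 0.025]
blue px [333 288] A 66 med [0.62
[... 4117 characters left out ...]
d [ 0.618 -0.058  0.035] lo [ 0.609 -0.108  0.021] hi [ 0.631 -0.005  0.041]
white px [306 238] A 251 med [ 0.57  -0.049  0.034] lo [ 0.557 -0.093  0.022] hi [ 0.586 -0.002  0.039]
white px [346 272] A 426 med [ 0.566 -0.214  0.067] lo [ 0.529 -0.263  0.062] hi [ 0.636 -0.154  0.072]
white px [261 265] A 278 med [ 0.415 -0.053  0.046] lo [ 0.399 -0.068  0.014] hi [ 0.438 -0.028  0.054]
white px [285 277] A 281 med [ 0.446 -0.119  0.045] lo [ 0.43  -0.135  0.014] hi [ 0.469 -0.096  0.054]
white px [409 345] A 327 med [ 0.587 -0.439  0.01 ] lo [ 0.474 -0.458  0.006] hi [ 0.709 -0.428  0.014]
white px [420 354] A 346 med [ 0.594 -0.476  0.01 ] lo [ 0.478 -0.484  0.006] hi [ 0.715 -0.451  0.014]
```

View pics/crop1.png

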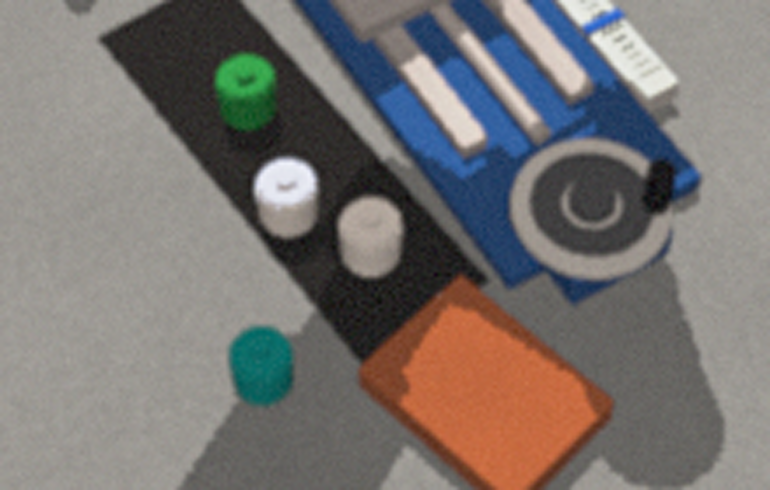

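```bash
python3 - <<'E'
from h import *
from scipy.optimize import least_squares
for n in('scene0','side0'):
    p,d,K,T=load(n); C=cloud(d,K,T); H=cv2.cvtColor(p,cv2.COLOR_RGB2HSV)
    roi=(C[...,0]>.5)&(C[...,0]<.72)&(C[...,1]>-.32)&(C[...,1]<-.12)
    m=roi&(C[...,2]>.062)&(C[...,2]<.072)
    q=C[m][:,:2]
    # boundary points by angle
    c=q.mean(0)
    for _ in range(5):
        a=np.arctan2(*(q-c).T[::-1]); rr=np.hypot(*(q-c).T); b=np.floor(a/np.pi*18)
        E=np.array([q[b==k][np.argsort(rr[b==k])[-3]] for k in np.unique(b) if (b==k).sum()>3])
        f=least_squares(lambda v:np.hypot(E[:,0]-v[0],E[:,1]-v[1])-.06,c,loss='soft_l1',f_scale=.002); c=f.x
    k=roi&(C[...,2]>.085)&(C[...,2]<.125)&(H[...,2]<90); kk=C[k]
    print(n,'hub',c.round(4),'knob',k.sum(),np.median(kk,0).round(3),kk.min(0).round(3),kk.max(0).round(3), 'r',np.hypot(*(np.median(kk,0)[:2]-c)))
E
```

```text
scene0 hub [ 0.5874 -0.2058] knob 107 [ 0.628 -0.231  0.107] [ 0.598 -0.246  0.086] [ 0.634 -0.189  0.12 ] r 0.04752430274830371
side0 hub [ 0.5832 -0.2086] knob 100 [ 0.617 -0.24   0.11 ] [ 0.591 -0.248  0.086] [ 0.632 -0.219  0.119] r 0.046378844167975275
```

```bash
python3 -m inch '[{"x":1},{"x":1},{"x":1},{"x":1},{"x":1}]'; python3 -m inch '[{"x":0},{"x":0}]'
```

```text
validation failed for argument at $[0]...
validation failed for argument at $[0]...
```

```bash
python3 -m inch '[{"x":1,"y":0,"z":0,"yaw":0},{"x":1,"y":0,"z":0,"yaw":0},{"x":1,"y":0,"z":0,"yaw":0},{"x":1,"y":0,"z":0,"yaw":0},{"x":1,"y":0,"z":0,"yaw":0}]'; python3 -m inch '[{"x":0,"y":0,"z":0,"yaw":0},{"x":0,"y":0,"z":0,"yaw":0}]'
```

```text
time_s: 0.52
tcp_pos: [0.6741, -0.1237, 0.2339]
eef_rot: [179.7, 0.0, -89.6]
contact_force: [0.8, 0.6, -0.1]
gripper_width: 0.0876
time_s: 0.68
tcp_pos: [0.6731, -0.1285, 0.2326]
eef_rot: [179.5, 0.0, -89.8]
contact_force: [-0.5, 0.1, -0.3]
gripper_width: 0.0876
```

```bash
python3 -m inch '[{"x":0.86,"y":0.41,"z":0.3,"yaw":0},{"x":0.86,"y":0.41,"z":0.3,"yaw":0},{"x":0.86,"y":0.41,"z":0.3,"yaw":0},{"x":0.86,"y":0.41,"z":0.3,"yaw":0},{"x":0.86,"y":0.41,"z":0.3,"yaw":0}]'; python3 -m inch '[{"x":0,"y":0,"z":0,"yaw":0},{"x":0,"y":0,"z":0,"yaw":0}]'
python3 - <<'E'
from h import *
p,d,K,T=cap('wrist','w1'); cv2.imwrite('pics/w1.png',p[:,:,::-1]); print(T.round(3).tolist(),K[0])
C=cloud(d,K,T);H=cv2.cvtColor(p,cv2.COLOR_RGB2HSV)
k=(abs(C[...,0]-.622)<.03)&(abs(C[...,1]+.236)<.03)&(C[...,2]>.1)&(C[...,2]<.125)
if k.any(): q=C[k];print(k.sum(),q.mean(0),q.min(0),q.max(0))
E
```

```text
time_s: 1.1
tcp_pos: [0.623, -0.2336, 0.1938]
eef_rot: [179.6, 0.1, -89.4]
contact_force: [1.4, -0.1, -0.3]
gripper_width: 0.0874
time_s: 1.27
tcp_pos: [0.6199, -0.2357, 0.1914]
eef_rot: [179.4, 0.1, -89.6]
contact_force: [0.8, 0.6, 0.1]
gripper_width: 0.0875
[[-1.0, -0.004, -0.011, 0.623], [-0.007, 0.961, 0.277, -0.311], [0.01, 0.277, -0.961, 0.338], [0.0, 0.0, 0.0, 1.0]] [325.71293014   0.         272.3228175 ]
741 [ 0.62302174 -0.23889829  0.11217628] [ 0.61240983 -0.2479956   0.10005019] [ 0.63374802 -0.22659463  0.11527973]
```

View pics/w1.png

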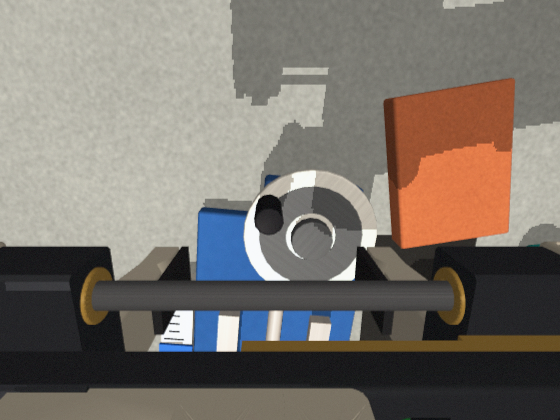

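```bash
python3 -m inch '[{"x":0.06,"y":-0.12,"z":0.9,"yaw":0},{"x":0,"y":0,"z":0.95,"yaw":0},{"x":0,"y":0,"z":0.95,"yaw":0},{"x":0,"y":0,"z":0.9,"yaw":0},{"x":0,"y":0,"z":0,"yaw":0}]'; python3 -m inch '[{"x":0,"y":0,"z":0,"yaw":0},{"x":0,"y":0,"z":0,"yaw":0},{"x":0,"y":0,"z":0,"yaw":0},{"x":0,"y":0,"z":0,"yaw":0},{"x":0,"y":0,"z":0,"yaw":0}]' -1 12
python3 - <<'E'
from h import *
p,d,K,T=load('w1');C=cloud(d,K,T)
m=(C[...,2]>.060)&(C[...,2]<.072)&(abs(C[...,0]-.586)<.08)&(abs(C[...,1]+.208)<.08)
c=cv2.minEnclosingCircle(C[m][:,:2].astype('float32')*1000); print(c,np.median(C[m],0))
E
```

```text
time_s: 1.73
tcp_pos: [0.6267, -0.2322, 0.0993]
eef_rot: [179.8, 0.1, -89.3]
contact_force: [-1.4, 0.6, -1.1]
gripper_width: 0.0877
time_s: 2.15
tcp_pos: [0.6303, -0.2299, 0.1041]
eef_rot: [-180.0, -0.0, -89.1]
contact_force: [-0.3, -0.0, -0.0]
gripper_width: 0.06
((585.9835815429688, -208.23434448242188), 59.928009033203125) [ 0.5838413  -0.21874589  0.06697838]
```

```bash
python3 -m inch '[{"x":0.3,"y":0.3,"z":0.36,"yaw":0},{"x":0,"y":0,"z":0,"yaw":0},{"x":0,"y":0,"z":0,"yaw":0},{"x":0,"y":0,"z":0,"yaw":0},{"x":0,"y":0,"z":0,"yaw":0}]'; python3 -m inch '[{"x":0,"y":0,"z":0,"yaw":0},{"x":0,"y":0,"z":0,"yaw":0},{"x":0,"y":0,"z":0,"yaw":0},{"x":0,"y":0,"z":0,"yaw":0},{"x":0,"y":0,"z":0,"yaw":0}]' -1 12
```

```text
time_s: 2.57
tcp_pos: [0.6232, -0.239, 0.0972]
eef_rot: [-179.7, -0.1, -89.1]
contact_force: [-0.4, 0.2, 0.7]
gripper_width: 0.0265
time_s: 2.98
tcp_pos: [0.6226, -0.239, 0.0972]
eef_rot: [-179.8, -0.1, -89.1]
contact_force: [-0.4, 0.2, -0.1]
gripper_width: 0.0217
```

```bash
python3 -m inch '[{"x":0.48,"y":0.62,"z":0,"yaw":0},{"x":0.19,"y":0.76,"z":0,"yaw":0},{"x":-0.14,"y":0.77,"z":0,"yaw":0},{"x":-0.44,"y":0.65,"z":0,"yaw":0},{"x":-0.66,"y":0.41,"z":0,"yaw":0}]'
```

```text
time_s: 3.4
tcp_pos: [0.5463, -0.2347, 0.0971]
eef_rot: [-179.3, -0.7, -89.0]
contact_force: [-4.7, -7.1, 5.5]
gripper_width: 0.0217
```

```bash
python3 -m inch '[{"x":-0.74,"y":0.31,"z":0,"yaw":0},{"x":-0.8,"y":0.01,"z":0,"yaw":0},{"x":-0.75,"y":-0.29,"z":0,"yaw":0},{"x":-0.59,"y":-0.55,"z":0,"yaw":0},{"x":-0.34,"y":-0.73,"z":0,"yaw":0}]'
```

```text
time_s: 3.82
tcp_pos: [0.5766, -0.1561, 0.0987]
eef_rot: [-178.6, -1.0, -89.2]
contact_force: [-0.6, -12.8, -3.9]
gripper_width: 0.022
```

```bash
python3 -m inch '[{"x":0.23,"y":-0.8,"z":0.05,"yaw":0},{"x":0.4,"y":-0.69,"z":0,"yaw":0},{"x":0.65,"y":-0.47,"z":0,"yaw":0},{"x":0.78,"y":-0.17,"z":0,"yaw":0},{"x":0.78,"y":0.17,"z":0,"yaw":0}]'
```

```text
time_s: 4.23
tcp_pos: [0.6291, -0.2203, 0.0984]
eef_rot: [-178.9, -0.8, -88.7]
contact_force: [-5.3, 5.8, 6.5]
gripper_width: 0.0217
```

```bash
python3 -m inch '[{"x":0.69,"y":0.41,"z":0.05,"yaw":0},{"x":0.48,"y":0.64,"z":0,"yaw":0},{"x":0.19,"y":0.78,"z":0,"yaw":0},{"x":-0.13,"y":0.79,"z":0,"yaw":0},{"x":-0.43,"y":0.67,"z":0,"yaw":0}]'
python3 -m inch '[{"x":-0.66,"y":0.45,"z":0.05,"yaw":0},{"x":-0.78,"y":0.16,"z":0,"yaw":0},{"x":-0.78,"y":-0.16,"z":0,"yaw":0},{"x":-0.66,"y":-0.45,"z":0,"yaw":0},{"x":-0.43,"y":-0.67,"z":0,"yaw":0}]'
```

```text
time_s: 4.65
tcp_pos: [0.5512, -0.2432, 0.0974]
eef_rot: [-178.4, -0.6, -88.7]
contact_force: [11.6, 7.3, -2.4]
gripper_width: 0.022
time_s: 5.07
tcp_pos: [0.5681, -0.1613, 0.099]
eef_rot: [-177.5, -0.8, -88.9]
contact_force: [1.3, -14.3, -6.4]
gripper_width: 0.0217
```

```bash
python3 -m inch '[{"x":0.0,"y":-0.8,"z":0.05,"yaw":0},{"x":0.22,"y":-0.77,"z":0,"yaw":0},{"x":0.48,"y":-0.64,"z":0,"yaw":0},{"x":0.69,"y":-0.41,"z":0,"yaw":0},{"x":0.79,"y":-0.10,"z":0,"yaw":0}]' -1 5
python3 -m inch '[{"x":0.76,"y":0.23,"z":0.0,"yaw":0},{"x":0.6,"y":0.52,"z":0,"yaw":0},{"x":0.36,"y":0.71,"z":0,"yaw":0},{"x":0.05,"y":0.8,"z":0,"yaw":0},{"x":-0.27,"y":0.75,"z":0,"yaw":0}]'
```

```text
time_s: 5.48
tcp_pos: [0.6321, -0.2101, 0.0983]
eef_rot: [-178.6, -0.7, -88.5]
contact_force: [-8.0, 2.2, 6.8]
gripper_width: 0.0222
time_s: 5.9
tcp_pos: [0.5691, -0.2571, 0.098]
eef_rot: [-177.5, -1.1, -88.4]
contact_force: [3.1, -3.5, 2.2]
gripper_width: 0.0222
```

```bash
python3 -m inch '[{"x":-0.54,"y":0.64,"z":0.05,"yaw":0},{"x":-0.67,"y":0.44,"z":0,"yaw":0},{"x":-0.79,"y":0.15,"z":0,"yaw":0},{"x":-0.78,"y":-0.17,"z":0,"yaw":0},{"x":-0.65,"y":-0.46,"z":0,"yaw":0}]'
python3 -m inch '[{"x":-0.36,"y":-0.68,"z":0.05,"yaw":0},{"x":-0.05,"y":-0.79,"z":0,"yaw":0},{"x":0.23,"y":-0.76,"z":0,"yaw":0},{"x":0.49,"y":-0.63,"z":0,"yaw":0},{"x":0.7,"y":-0.39,"z":0,"yaw":0}]'
python3 - <<'E'
from h import *
p,d,K,T=cap('scene','s1')
blobs(p,d,K,T,['yellow','red'],10)
p,d,K,T=cap('side','s2')
blobs(p,d,K,T,['yellow','red'],8)
E
```

```text
time_s: 6.32
tcp_pos: [0.5495, -0.1761, 0.0979]
eef_rot: [-176.9, -1.4, -88.7]
contact_force: [2.0, -5.2, -4.0]
gripper_width: 0.0226
time_s: 6.73
tcp_pos: [0.6271, -0.1913, 0.0987]
eef_rot: [-177.5, -1.1, -88.5]
contact_force: [0.2, 3.1, -2.3]
gripper_width: 0.0225
yellow px [229 279] A 30 med [ 0.716 -0.042  0.05 ] lo [ 0.701 -0.047  0.044] hi [ 0.735 -0.038  0.053]
red px [393 224] A 69 med [0.426 0.284 0.093] lo [0.415 0.273 0.083] hi [0.431 0.294 0.098]
red px [288 316] A 56 med [0.744 0.122 0.03 ] lo [0.727 0.117 0.028] hi [0.761 0.127 0.034]
red px [318 176] A 20 med [0.743 0.122 0.03 ] lo [0.727 0.119 0.027] hi [0.757 0.126 0.034]
red px [196 179] A 39 med [0.417 0.278 0.092] lo [0.407 0.269 0.083] hi [0.426 0.29  0.099]
```

```bash
python3 -m inch '[{"x":0.79,"y":-0.15,"z":0.05,"yaw":0},{"x":0.77,"y":0.19,"z":0,"yaw":0},{"x":0.63,"y":0.49,"z":0,"yaw":0},{"x":0.39,"y":0.7,"z":0,"yaw":0},{"x":0.08,"y":0.8,"z":0,"yaw":0}]'
python3 -m inch '[{"x":0,"y":0.1,"z":0,"yaw":0},{"x":0,"y":0,"z":0,"yaw":0}]'
python3 - <<'E'
from h import *
ey=np.array([.089,.996])
p,d,K,T=cap('scene','s3')
blobs(p,d,K,T,['yellow','red','orange'],10)
C=cloud(d,K,T);H=cv2.cvtColor(p,cv2.COLOR_RGB2HSV)
m=(H[...,0]>100)&(H[...,0]<128)&(H[...,1]>90)&(C[...,0]>.70)&(C[...,2]>.022)&(abs(C[...,1]+.058)<.03); print(m.sum(),C[m].mean(0))
cv2.imwrite('pics/s3.png',cv2.resize(p[200:360,150:350,::-1],None,fx=3.5,fy=3.5,interpolation=cv2.INTER_CUBIC))
E
```

```text
time_s: 7.25
tcp_pos: [0.5835, -0.2639, 0.0959]
eef_rot: [-177.2, -1.2, -88.3]
contact_force: [-0.3, -0.1, -0.5]
gripper_width: 0.0013
time_s: 7.42
tcp_pos: [0.5773, -0.2653, 0.0957]
eef_rot: [-177.3, -1.2, -88.5]
contact_force: [0.6, 0.0, -0.9]
gripper_width: 0.0007
yellow px [228 278] A 32 med [ 0.716 -0.046  0.049] lo [ 0.7   -0.05   0.045] hi [ 0.734 -0.042  0.054]
red px [393 224] A 70 med [0.425 0.284 0.092] lo [0.413 0.273 0.081] hi [0.432 0.293 0.099]
red px [287 316] A 55 med [0.745 0.122 0.03 ] lo [0.727 0.118 0.027] hi [0.76  0.127 0.034]
orange px [215 185] A 620 med [ 0.422 -0.228  0.032] lo [ 0.39  -0.301  0.027] hi [ 0.479 -0.187  0.036]
orange px [248 246] A 349 med [ 0.638 -0.027  0.096] lo [ 0.611 -0.048  0.061] hi [ 0.65  -0.01   0.104]
orange px [406 329] A 1659 med [0.683 0.386 0.05 ] lo [0.638 0.333 0.013] hi [0.711 0.439 0.055]
55 [ 0.72192033 -0.05736871  0.02806752]
```

View pics/s3.png

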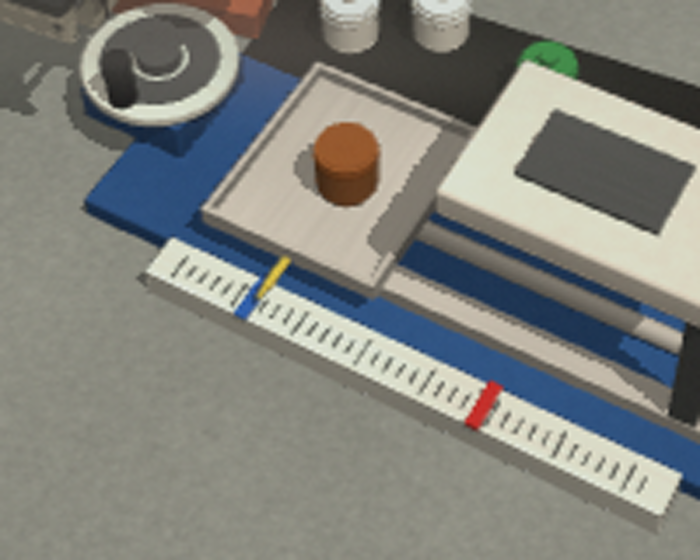

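```bash
python3 -m inch '[{"x":0,"y":0,"z":-0.8,"yaw":0},{"x":0,"y":0,"z":-0.8,"yaw":0},{"x":0,"y":0,"z":-0.8,"yaw":0},{"x":0,"y":0,"z":0,"yaw":0},{"x":0,"y":0,"z":0,"yaw":0}]' 1 12
python3 -m inch '[{"x":0,"y":0,"z":0,"yaw":0},{"x":0,"y":0,"z":0,"yaw":0}]'
python3 - <<'E'
from h import *
for n,t in (('scene','s4'),('wrist','w4')):
    p,d,K,T=cap(n,t);C=cloud(d,K,T);H=cv2.cvtColor(p,cv2.COLOR_RGB2HSV)
    k=(abs(C[...,0]-.586)<.07)&(abs(C[...,1]+.208)<.07)&(C[...,2]>.085)&(C[...,2]<.118)&(H[...,2]<100)
    if k.any(): q=C[k];print(n,k.sum(),np.median(q,0).round(4),np.percentile(q,2,axis=0).round(4),np.percentile(q,98,axis=0).round(4))
E
```

```text
time_s: 7.88
tcp_pos: [0.577, -0.2628, 0.1577]
eef_rot: [-177.3, -1.2, -88.4]
contact_force: [-0.5, -0.5, 0.1]
gripper_width: 0.0287
time_s: 8.05
tcp_pos: [0.5782, -0.2622, 0.158]
eef_rot: [-177.2, -1.2, -88.3]
contact_force: [-0.7, 0.3, -0.3]
gripper_width: 0.0419
scene 107 [ 0.637  -0.2071  0.1073] [ 0.6069 -0.2195  0.0857] [ 0.6443 -0.2004  0.1171]
```

```bash
python3 -m inch '[{"x":-0.68,"y":-0.68,"z":0,"yaw":0},{"x":-0.68,"y":-0.68,"z":0,"yaw":0},{"x":-0.68,"y":-0.68,"z":0,"yaw":0},{"x":0,"y":0,"z":0,"yaw":0},{"x":0,"y":0,"z":0,"yaw":0}]' 1 12
python3 -m inch '[{"x":0,"y":0,"z":0.8,"yaw":0},{"x":0,"y":0,"z":0.8,"yaw":0},{"x":0,"y":0,"z":0.8,"yaw":0},{"x":0,"y":0,"z":0,"yaw":0},{"x":0,"y":0,"z":0,"yaw":0}]'
```

```text
time_s: 8.57
tcp_pos: [0.6275, -0.2082, 0.1553]
eef_rot: [-177.6, -1.2, -88.4]
contact_force: [-0.3, -0.5, -0.1]
gripper_width: 0.083
time_s: 8.98
tcp_pos: [0.6302, -0.2104, 0.0931]
eef_rot: [-177.5, -1.2, -88.4]
contact_force: [0.4, -1.1, 0.9]
gripper_width: 0.0873
```

Close on the knob (about 0.8 s).

```bash
python3 -m inch '[{"x":0,"y":-0.1,"z":-0.1,"yaw":0},{"x":0,"y":0,"z":0,"yaw":0},{"x":0,"y":0,"z":0,"yaw":0},{"x":0,"y":0,"z":0,"yaw":0},{"x":0,"y":0,"z":0,"yaw":0}]' -1 12
python3 -m inch '[{"x":0,"y":0,"z":0,"yaw":0},{"x":0,"y":0,"z":0,"yaw":0},{"x":0,"y":0,"z":0,"yaw":0},{"x":0,"y":0,"z":0,"yaw":0},{"x":0,"y":0,"z":0,"yaw":0}]'
python3 -m inch '[{"x":0,"y":0,"z":0,"yaw":0},{"x":0,"y":0,"z":0,"yaw":0}]'
```

```text
time_s: 9.4
tcp_pos: [0.6331, -0.2114, 0.0997]
eef_rot: [-177.4, -1.2, -88.4]
contact_force: [1.3, -0.4, 0.3]
gripper_width: 0.0598
time_s: 9.82
tcp_pos: [0.6335, -0.2114, 0.1013]
eef_rot: [-177.2, -1.3, -88.4]
contact_force: [-0.5, -0.2, 0.5]
gripper_width: 0.0265
time_s: 9.98
tcp_pos: [0.6313, -0.2115, 0.1011]
eef_rot: [-177.5, -1.2, -88.4]
contact_force: [3.9, 1.2, -0.2]
gripper_width: 0.022
```

```bash
python3 -m inch '[{"x":0.78,"y":0.22,"z":0,"yaw":0},{"x":0.62,"y":0.52,"z":0,"yaw":0},{"x":0.33,"y":0.73,"z":0,"yaw":0},{"x":0.0,"y":0.8,"z":0,"yaw":0},{"x":0,"y":0,"z":0,"yaw":0}]'
python3 - <<'E'
from h import *
p,d,K,T=cap('scene','s5')
C=cloud(d,K,T);H=cv2.cvtColor(p,cv2.COLOR_RGB2HSV)
blobs(p,d,K,T,['yellow'],10)
m=(H[...,0]>100)&(H[...,0]<128)&(H[...,1]>90)&(C[...,0]>.70)&(C[...,2]>.022)&(abs(C[...,1]+.058)<.03); print(m.sum(),C[m].mean(0))
E
```

```text
time_s: 10.4
tcp_pos: [0.5781, -0.2548, 0.1012]
eef_rot: [-177.1, -1.2, -88.2]
contact_force: [-1.2, 4.6, -4.4]
gripper_width: 0.0222
yellow px [224 276] A 31 med [ 0.715 -0.057  0.05 ] lo [ 0.701 -0.06   0.047] hi [ 0.735 -0.053  0.054]
68 [ 0.72166623 -0.05613967  0.02872142]
```

```bash
python3 -m inch '[{"x":0,"y":0,"z":0,"yaw":0},{"x":0,"y":0,"z":0,"yaw":0},{"x":0,"y":0,"z":0,"yaw":0},{"x":0,"y":0,"z":0,"yaw":0},{"x":0,"y":0,"z":-0.8,"yaw":0}]' 1 8
python3 -m inch '[{"x":-0.6,"y":-0.3,"z":-0.8,"yaw":0},{"x":-0.8,"y":-0.4,"z":-0.8,"yaw":0},{"x":-0.8,"y":-0.4,"z":-0.8,"yaw":0},{"x":-0.6,"y":-0.3,"z":-0.4,"yaw":0},{"x":0,"y":0,"z":0,"yaw":0}]'
python3 -m inch '[{"x":0,"y":0,"z":0,"yaw":0}]'
python3 - <<'E'
from h import *
def top(n,t,names):
    p,d,K,T=cap(n,t);C=cloud(d,K,T);H=cv2.cvtColor(p,cv2.COLOR_RGB2HSV)
    amb=(H[...,0]>=3)&(H[...,0]<=17)&(H[...,1]>110)&(C[...,2]>.092)&(C[...,2]<.108)&(C[...,0]>.55)&(C[...,0]<.72)&(abs(C[...,1])<.12)
    if amb.sum()>10: q=C[amb];print(n,'amber top',amb.sum(),((np.percentile(q,2,axis=0)+np.percentile(q,98,axis=0))/2).round(4),np.ptp(q,axis=0).round(3))
    wh=(H[...,1]<70)&(C[...,2]>.042)&(C[...,2]<.058)&(C[...,0]>.36)&(C[...,0]<.5)&(C[...,1]<.03)&(C[...,1]>-.18)
    N,L,S,c=cv2.connectedComponentsWithStats(wh.astype('uint8'))
    for k in range(1,N):
        if S[k,4]>30: q=C[L==k];print(n,'white',c[k].round(),S[k,4],((np.percentile(q,2,axis=0)+np.percentile(q,98,axis=0))/2).round(4),np.ptp(q,axis=0).round(3))
    return p
top('scene','s6',0);p=top('wrist','w6',0);cv2.imwrite('pics/w6.png',p[...,::-1])
E
```

```text
time_s: 10.87
tcp_pos: [0.5776, -0.2538, 0.1173]
eef_rot: [-177.4, -1.1, -88.2]
contact_force: [0.3, 0.2, -0.2]
gripper_width: 0.0501
time_s: 11.28
tcp_pos: [0.6103, -0.1799, 0.1921]
eef_rot: [-177.4, -1.2, -88.3]
contact_force: [-0.0, -0.7, 0.1]
gripper_width: 0.0829
time_s: 11.37
tcp_pos: [0.611, -0.1791, 0.1926]
eef_rot: [-177.3, -1.2, -88.2]
contact_force: [0.3, 0.5, 0.4]
gripper_width: 0.0862
scene amber top 215 [ 0.6277 -0.0412  0.0989] [0.045 0.046 0.015]
scene white [250. 200.] 163 [ 0.454  -0.1109  0.049 ] [0.047 0.045 0.014]
scene white [276. 200.] 159 [ 0.4243 -0.0441  0.0492] [0.047 0.044 0.015]
wrist amber top 28 [ 0.6345 -0.0604  0.093 ] [0.024 0.014 0.002]
wrist white [426. 269.] 198 [ 0.4697 -0.121   0.0449] [0.011 0.022 0.006]
```

View pics/w6.png

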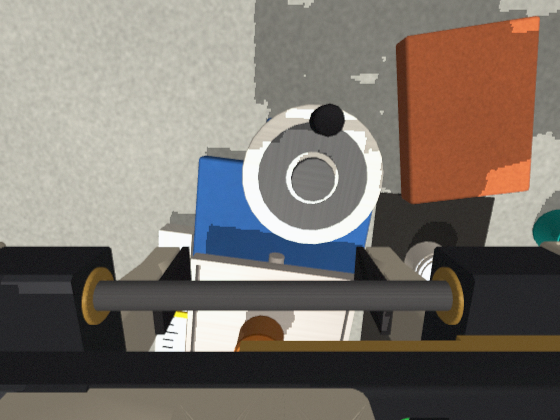

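```bash
python3 -m inch '[{"x":-0.93,"y":-0.1,"z":0,"yaw":0},{"x":-0.93,"y":-0.1,"z":0,"yaw":0},{"x":-0.93,"y":-0.1,"z":0,"yaw":0},{"x":-0.93,"y":-0.1,"z":0,"yaw":0},{"x":-0.93,"y":-0.1,"z":0,"yaw":0}]' 0.6 7
python3 -m inch '[{"x":-0.93,"y":-0.1,"z":0,"yaw":0},{"x":0,"y":0,"z":0,"yaw":0},{"x":0,"y":0,"z":0,"yaw":0}]'
```

```text
time_s: 11.88
tcp_pos: [0.6159, -0.0677, 0.1841]
eef_rot: [-177.9, -1.3, -88.9]
contact_force: [0.2, -0.1, 0.7]
gripper_width: 0.0705
time_s: 12.13
tcp_pos: [0.6164, -0.0423, 0.1801]
eef_rot: [-178.2, -1.3, -88.8]
contact_force: [-0.4, -0.9, -0.2]
gripper_width: 0.07
```

```bash
python3 -m inch '[{"x":-0.15,"y":-0.33,"z":0.5,"yaw":0},{"x":0,"y":0,"z":0.9,"yaw":0},{"x":0,"y":0,"z":0.9,"yaw":0},{"x":0,"y":0,"z":0.8,"yaw":0},{"x":0,"y":0,"z":0.4,"yaw":0}]'
python3 -m inch '[{"x":0,"y":0,"z":0.2,"yaw":0},{"x":0,"y":0,"z":0,"yaw":0}]'
```

```text
time_s: 12.55
tcp_pos: [0.6292, -0.0446, 0.0886]
eef_rot: [-178.0, -1.3, -89.1]
contact_force: [-0.8, -0.3, -0.2]
gripper_width: 0.0701
time_s: 12.72
tcp_pos: [0.6274, -0.0469, 0.0791]
eef_rot: [-178.4, -1.4, -89.2]
contact_force: [-0.7, 0.5, 0.4]
gripper_width: 0.0701
```

```bash
python3 -m inch '[{"x":-0.25,"y":0,"z":0.16,"yaw":0},{"x":0,"y":0,"z":0,"yaw":0},{"x":0,"y":0,"z":0,"yaw":0},{"x":0,"y":0,"z":0,"yaw":0},{"x":0,"y":0,"z":0,"yaw":0}]' -1 7
python3 -m inch '[{"x":0,"y":0,"z":0,"yaw":0},{"x":0,"y":0,"z":0,"yaw":0},{"x":0,"y":0,"z":0,"yaw":0}]'
python3 -m inch '[{"x":0,"y":0,"z":-0.5,"yaw":0},{"x":0,"y":0,"z":-0.8,"yaw":0},{"x":0,"y":0,"z":-0.8,"yaw":0},{"x":0,"y":0,"z":-0.8,"yaw":0},{"x":0,"y":0,"z":-0.4,"yaw":0}]'
```

```text
time_s: 13.13
tcp_pos: [0.6291, -0.0407, 0.0771]
eef_rot: [-178.2, -1.4, -89.3]
contact_force: [0.1, 0.6, -1.1]
gripper_width: 0.0464
time_s: 13.38
tcp_pos: [0.6296, -0.0403, 0.0785]
eef_rot: [-178.1, -1.3, -89.2]
contact_force: [-0.6, -0.3, -1.4]
gripper_width: 0.0462
time_s: 13.8
tcp_pos: [0.6243, -0.0388, 0.1605]
eef_rot: [-178.5, -1.4, -89.3]
contact_force: [-0.3, 0.1, -1.0]
gripper_width: 0.0459
```

```bash
python3 -m inch '[{"x":0.7,"y":0.6,"z":-0.4,"yaw":0},{"x":0.95,"y":0.8,"z":-0.2,"yaw":0},{"x":0.98,"y":0.8,"z":0,"yaw":0},{"x":0.98,"y":0.8,"z":0,"yaw":0},{"x":0.98,"y":0.8,"z":0,"yaw":0}]'
python3 -m inch '[{"x":0.98,"y":0.8,"z":0,"yaw":0},{"x":0.98,"y":0.8,"z":0,"yaw":0},{"x":0.98,"y":0.8,"z":0,"yaw":0},{"x":0.9,"y":0.8,"z":0,"yaw":0},{"x":0.4,"y":0.4,"z":0,"yaw":0}]'
python3 -m inch '[{"x":0,"y":0,"z":0,"yaw":0},{"x":0,"y":0,"z":0,"yaw":0}]'
```

```text
time_s: 14.22
tcp_pos: [0.5328, -0.1535, 0.1786]
eef_rot: [-178.0, -1.3, -88.8]
contact_force: [-0.5, -0.8, -0.4]
gripper_width: 0.0461
time_s: 14.63
tcp_pos: [0.4376, -0.2667, 0.1774]
eef_rot: [-178.0, -1.3, -88.9]
contact_force: [-0.2, 0.0, -0.8]
gripper_width: 0.0462
time_s: 14.8
tcp_pos: [0.4348, -0.2687, 0.1772]
eef_rot: [-178.0, -1.3, -89.1]
contact_force: [0.3, -0.1, -1.8]
gripper_width: 0.0462
```

```bash
python3 -m inch '[{"x":0,"y":0,"z":0.7,"yaw":0},{"x":0,"y":0,"z":0.9,"yaw":0},{"x":0,"y":0,"z":0.9,"yaw":0},{"x":0,"y":0,"z":0.9,"yaw":0},{"x":0,"y":0,"z":0.4,"yaw":0}]'
python3 -m inch '[{"x":0,"y":0,"z":0.2,"yaw":0},{"x":0,"y":0,"z":0,"yaw":0},{"x":0,"y":0,"z":0,"yaw":0}]'
```

```text
time_s: 15.22
tcp_pos: [0.4445, -0.2695, 0.0829]
eef_rot: [-177.4, -1.4, -89.0]
contact_force: [-0.1, -0.6, -0.1]
gripper_width: 0.046
time_s: 15.47
tcp_pos: [0.4452, -0.2676, 0.0748]
eef_rot: [-177.7, -1.4, -88.9]
contact_force: [0.2, 0.2, -0.6]
gripper_width: 0.0463
```

```bash
python3 -m inch '[{"x":0,"y":0,"z":0.35,"yaw":0},{"x":0,"y":0,"z":0.15,"yaw":0},{"x":0,"y":0,"z":0.0,"yaw":0},{"x":0,"y":0,"z":0,"yaw":0}]'
python3 -m inch '[{"x":0,"y":0,"z":0.1,"yaw":0},{"x":0,"y":0,"z":0,"yaw":0}]'
```

```text
time_s: 15.8
tcp_pos: [0.4483, -0.2676, 0.0634]
eef_rot: [-177.4, -1.4, -88.8]
contact_force: [-0.1, 0.1, -0.9]
gripper_width: 0.0461
time_s: 15.97
tcp_pos: [0.4488, -0.2678, 0.0614]
eef_rot: [-177.3, -1.4, -88.8]
contact_force: [-0.1, -0.2, -0.9]
gripper_width: 0.0462
```

```bash
python3 -m inch '[{"x":0,"y":0.05,"z":0.12,"yaw":0},{"x":0,"y":0,"z":0,"yaw":0}]'
python3 -m inch '[{"x":0,"y":0,"z":0,"yaw":0},{"x":0,"y":0,"z":0,"yaw":0},{"x":0,"y":0,"z":0,"yaw":0},{"x":0,"y":0,"z":0,"yaw":0}]' 0.6
python3 -m inch '[{"x":0,"y":0,"z":-0.6,"yaw":0},{"x":0,"y":0,"z":-0.9,"yaw":0},{"x":0,"y":0,"z":-0.9,"yaw":0},{"x":0,"y":0,"z":-0.6,"yaw":0},{"x":0,"y":0,"z":0,"yaw":0}]'
python3 - <<'E'
from h import *
p,d,K,T=cap('wrist','w7'); cv2.imwrite('pics/w7.png',p[...,::-1])
E
```

```text
time_s: 16.13
tcp_pos: [0.4478, -0.2681, 0.0585]
eef_rot: [-177.3, -1.4, -88.8]
contact_force: [-0.6, 1.0, -0.6]
gripper_width: 0.0459
time_s: 16.47
tcp_pos: [0.4483, -0.2684, 0.0591]
eef_rot: [-177.2, -1.5, -88.8]
contact_force: [0.2, 0.3, 0.2]
gripper_width: 0.0669
time_s: 16.88
tcp_pos: [0.4436, -0.2665, 0.1361]
eef_rot: [-177.4, -1.4, -88.8]
contact_force: [0.5, 0.3, -0.1]
gripper_width: 0.0697
```

View pics/w7.png

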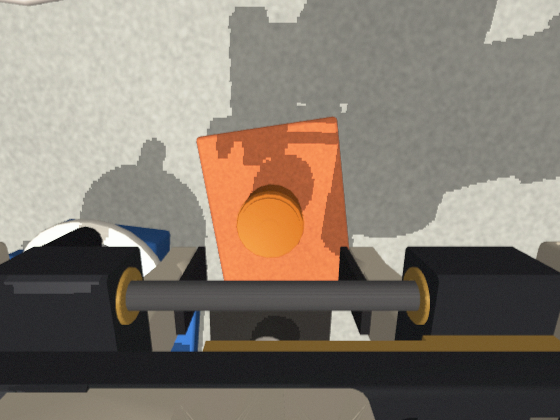

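```bash
python3 -m inch '[{"x":-0.9,"y":-0.06,"z":0,"yaw":0},{"x":-0.9,"y":-0.06,"z":0,"yaw":0},{"x":-0.9,"y":-0.06,"z":0,"yaw":0},{"x":-0.9,"y":-0.06,"z":0,"yaw":0},{"x":-0.9,"y":-0.06,"z":0,"yaw":0}]' 1
python3 -m inch '[{"x":-0.9,"y":-0.06,"z":0,"yaw":0},{"x":-0.9,"y":-0.06,"z":0,"yaw":0},{"x":0,"y":0,"z":0,"yaw":0},{"x":0,"y":0,"z":0,"yaw":0}]'
cat > wh.py <<'E'
from h import *
import sys
for n in sys.argv[1:]:
    p,d,K,T=cap(n,'x');C=cloud(d,K,T);H=cv2.cvtColor(p,cv2.COLOR_RGB2HSV)
    wh=(H[...,1]<70)&(C[...,2]>.042)&(C[...,2]<.058)&(C[...,0]>.3)&(C[...,0]<.53)&(C[...,1]<.2)&(C[...,1]>-.22)
    N,L,S,c=cv2.connectedComponentsWithStats(wh.astype('uint8'))
    for k in range(1,N):
        if S[k,4]>30: q=C[L==k];print(n,'white',c[k].round(),S[k,4],((np.percentile(q,2,axis=0)+np.percentile(q,98,axis=0))/2).round(4),np.ptp(q,axis=0).round(3))
E
python3 wh.py scene side
```

```text
time_s: 17.35
tcp_pos: [0.447, -0.1529, 0.1292]
eef_rot: [-177.6, -1.4, -89.2]
contact_force: [0.0, 0.9, -0.4]
gripper_width: 0.0873
time_s: 17.68
tcp_pos: [0.4476, -0.1028, 0.125]
eef_rot: [-177.8, -1.4, -89.1]
contact_force: [0.1, -0.7, -0.1]
gripper_width: 0.0873
scene white [250. 200.] 153 [ 0.4547 -0.11    0.0492] [0.048 0.045 0.015]
scene white [276. 200.] 156 [ 0.4245 -0.0435  0.0493] [0.046 0.045 0.015]
side white [285. 274.] 192 [ 0.4506 -0.1123  0.0491] [0.045 0.045 0.016]
```

```bash
python3 -m inch '[{"x":0.22,"y":-0.06,"z":0.5,"yaw":0},{"x":0,"y":0,"z":0.8,"yaw":0},{"x":0,"y":0,"z":0.9,"yaw":0},{"x":0,"y":0,"z":0.8,"yaw":0},{"x":0,"y":0,"z":0.4,"yaw":0}]'
python3 -m inch '[{"x":0,"y":0,"z":0.2,"yaw":0},{"x":0,"y":0,"z":0,"yaw":0}]'
```

```text
time_s: 18.2
tcp_pos: [0.4553, -0.1148, 0.0397]
eef_rot: [-177.4, -1.3, -89.4]
contact_force: [0.3, -0.3, -0.7]
gripper_width: 0.0876
time_s: 18.37
tcp_pos: [0.4535, -0.117, 0.0316]
eef_rot: [-177.7, -1.4, -89.6]
contact_force: [0.1, 0.4, 0.1]
gripper_width: 0.0876
```

```bash
python3 -m inch '[{"x":-0.24,"y":0,"z":0.1,"yaw":0},{"x":0,"y":0,"z":0,"yaw":0},{"x":0,"y":0,"z":0,"yaw":0},{"x":0,"y":0,"z":0,"yaw":0},{"x":0,"y":0,"z":0,"yaw":0}]' -1 7
python3 -m inch '[{"x":0,"y":0,"z":0,"yaw":0},{"x":0,"y":0,"z":0,"yaw":0},{"x":0,"y":0,"z":0,"yaw":0},{"x":0,"y":0,"z":0,"yaw":0},{"x":0,"y":0,"z":0,"yaw":0}]'
python3 -m inch '[{"x":0,"y":0,"z":-0.5,"yaw":0},{"x":0,"y":0,"z":-0.8,"yaw":0},{"x":0,"y":0,"z":-0.9,"yaw":0},{"x":0,"y":0,"z":-0.9,"yaw":0},{"x":0,"y":0,"z":-0.9,"yaw":0}]'
```

```text
time_s: 18.78
tcp_pos: [0.4548, -0.1113, 0.0306]
eef_rot: [-177.5, -1.4, -89.6]
contact_force: [0.1, 0.2, -0.2]
gripper_width: 0.0596
time_s: 19.2
tcp_pos: [0.4552, -0.111, 0.0318]
eef_rot: [-177.4, -1.3, -89.6]
contact_force: [-0.5, 0.5, -0.8]
gripper_width: 0.046
time_s: 19.62
tcp_pos: [0.446, -0.1092, 0.1297]
eef_rot: [-178.2, -1.4, -89.7]
contact_force: [0.2, 0.2, -1.9]
gripper_width: 0.0464
```

```bash
python3 -m inch '[{"x":-0.1,"y":-0.7,"z":-0.2,"yaw":0},{"x":-0.16,"y":-0.97,"z":0,"yaw":0},{"x":-0.16,"y":-0.97,"z":0,"yaw":0},{"x":-0.16,"y":-0.97,"z":0,"yaw":0},{"x":-0.16,"y":-0.97,"z":0,"yaw":0}]'
python3 -m inch '[{"x":-0.16,"y":-0.97,"z":0,"yaw":0},{"x":-0.16,"y":-0.9,"z":0,"yaw":0},{"x":0,"y":-0.3,"z":0,"yaw":0},{"x":0,"y":0,"z":0,"yaw":0},{"x":0,"y":0,"z":0,"yaw":0}]'
```

```text
time_s: 20.03
tcp_pos: [0.5616, -0.0897, 0.1457]
eef_rot: [-177.7, -1.3, -89.8]
contact_force: [-0.8, 0.8, -0.2]
gripper_width: 0.0464
time_s: 20.45
tcp_pos: [0.6213, -0.0803, 0.1453]
eef_rot: [-177.8, -1.3, -89.7]
contact_force: [-0.2, -1.1, -0.3]
gripper_width: 0.0462
```

```bash
python3 -m inch '[{"x":0,"y":0.2,"z":0.5,"yaw":0},{"x":0,"y":0,"z":0.7,"yaw":0},{"x":0,"y":0,"z":0.7,"yaw":0},{"x":0,"y":0,"z":0.3,"yaw":0},{"x":0,"y":0,"z":0,"yaw":0}]'
python3 -m inch '[{"x":0,"y":0,"z":0,"yaw":0}]'
```

```text
time_s: 20.87
tcp_pos: [0.6134, -0.0824, 0.0891]
eef_rot: [-177.8, -1.3, -89.8]
contact_force: [0.4, 0.8, -1.5]
gripper_width: 0.046
time_s: 20.95
tcp_pos: [0.6125, -0.0826, 0.0892]
eef_rot: [-177.9, -1.3, -89.8]
contact_force: [-0.1, -0.9, -1.1]
gripper_width: 0.0465
```

```bash
python3 -m inch '[{"x":0,"y":-0.1,"z":0.26,"yaw":0},{"x":0,"y":0,"z":0,"yaw":0},{"x":0,"y":0,"z":0,"yaw":0}]'
```

```text
time_s: 21.2
tcp_pos: [0.616, -0.0828, 0.0847]
eef_rot: [-177.7, -1.3, -89.8]
contact_force: [0.3, -0.3, -0.6]
gripper_width: 0.0459
```

Lower the last 3 mm, release, lift, and head toward white A.

```bash
python3 -m inch '[{"x":0,"y":0,"z":0.14,"yaw":0},{"x":0,"y":0,"z":0,"yaw":0},{"x":0,"y":0,"z":0,"yaw":0}]'
python3 -m inch '[{"x":0,"y":0,"z":0,"yaw":0},{"x":0,"y":0,"z":0,"yaw":0},{"x":0,"y":0,"z":0,"yaw":0},{"x":0,"y":0,"z":0,"yaw":0}]' 0.6
python3 -m inch '[{"x":0,"y":0,"z":-0.6,"yaw":0},{"x":0,"y":0,"z":-0.9,"yaw":0},{"x":0,"y":0,"z":-0.9,"yaw":0},{"x":0,"y":0,"z":-0.6,"yaw":0},{"x":0,"y":0,"z":0,"yaw":0}]'
python3 wh.py scene side
```

```text
time_s: 21.45
tcp_pos: [0.6171, -0.0827, 0.0823]
eef_rot: [-177.6, -1.2, -89.8]
contact_force: [-0.3, 0.6, -0.8]
gripper_width: 0.0462
time_s: 21.78
tcp_pos: [0.618, -0.0827, 0.0834]
eef_rot: [-177.5, -1.2, -89.8]
contact_force: [0.2, -0.7, -0.4]
gripper_width: 0.0666
time_s: 22.2
tcp_pos: [0.6138, -0.0813, 0.1601]
eef_rot: [-177.7, -1.3, -89.8]
contact_force: [0.1, -0.4, 0.6]
gripper_width: 0.0701
scene white [276. 200.] 155 [ 0.4247 -0.0442  0.0488] [0.048 0.046 0.015]
side white [261. 263.] 189 [ 0.4188 -0.0472  0.0489] [0.046 0.047 0.015]
```

```bash
python3 -m inch '[{"x":-0.12,"y":0.7,"z":0,"yaw":0},{"x":-0.2,"y":0.97,"z":0,"yaw":0},{"x":-0.2,"y":0.97,"z":0,"yaw":0},{"x":-0.2,"y":0.97,"z":0,"yaw":0},{"x":-0.2,"y":0.97,"z":0,"yaw":0}]' 1
python3 -m inch '[{"x":-0.2,"y":0.97,"z":0,"yaw":0},{"x":-0.2,"y":0.97,"z":0,"yaw":0},{"x":-0.16,"y":0.8,"z":0,"yaw":0},{"x":0,"y":0.2,"z":0,"yaw":0},{"x":0,"y":0,"z":0,"yaw":0}]'
```

```text
time_s: 22.72
tcp_pos: [0.4951, -0.0593, 0.1458]
eef_rot: [-178.2, -1.4, -89.9]
contact_force: [0.1, 0.4, 0.4]
gripper_width: 0.0871
time_s: 23.13
tcp_pos: [0.4098, -0.0465, 0.1373]
eef_rot: [-178.8, -1.5, -90.0]
contact_force: [-0.3, 0.3, 0.1]
gripper_width: 0.0876
```

```bash
python3 -m inch '[{"x":-0.18,"y":-0.3,"z":0.5,"yaw":0},{"x":0,"y":0,"z":0.8,"yaw":0},{"x":0,"y":0,"z":0.9,"yaw":0},{"x":0,"y":0,"z":0.8,"yaw":0},{"x":0,"y":0,"z":0.4,"yaw":0}]'
python3 -m inch '[{"x":0,"y":0,"z":0.4,"yaw":0},{"x":0,"y":0,"z":0,"yaw":0}]'
```

```text
time_s: 23.55
tcp_pos: [0.4248, -0.0429, 0.0509]
eef_rot: [-178.4, -1.3, -89.9]
contact_force: [0.0, 0.6, -0.2]
gripper_width: 0.0876
time_s: 23.72
tcp_pos: [0.4249, -0.0439, 0.0371]
eef_rot: [-178.7, -1.4, -89.9]
contact_force: [-0.6, -0.2, 0.1]
gripper_width: 0.0877
```

```bash
python3 -m inch '[{"x":0.06,"y":0.1,"z":0.3,"yaw":0},{"x":0,"y":0,"z":0,"yaw":0},{"x":0,"y":0,"z":0,"yaw":0},{"x":0,"y":0,"z":0,"yaw":0},{"x":0,"y":0,"z":0,"yaw":0}]' -1 7
python3 -m inch '[{"x":0,"y":0,"z":0,"yaw":0},{"x":0,"y":0,"z":0,"yaw":0},{"x":0,"y":0,"z":0,"yaw":0},{"x":0,"y":0,"z":0,"yaw":0},{"x":0,"y":0,"z":0,"yaw":0}]'
python3 -m inch '[{"x":0,"y":0,"z":-0.5,"yaw":0},{"x":0,"y":0,"z":-0.8,"yaw":0},{"x":0,"y":0,"z":-0.9,"yaw":0},{"x":0,"y":0,"z":-0.9,"yaw":0},{"x":0,"y":0,"z":-0.9,"yaw":0}]'
```

```text
time_s: 24.13
tcp_pos: [0.425, -0.0458, 0.0292]
eef_rot: [-178.8, -1.5, -89.9]
contact_force: [-0.5, -0.3, 0.7]
gripper_width: 0.0598
time_s: 24.55
tcp_pos: [0.426, -0.0454, 0.0308]
eef_rot: [-178.6, -1.5, -89.9]
contact_force: [-0.1, 0.6, -0.8]
gripper_width: 0.0457
time_s: 24.97
tcp_pos: [0.4192, -0.0441, 0.1298]
eef_rot: [-179.3, -1.7, -89.9]
contact_force: [1.4, 0.6, -1.4]
gripper_width: 0.046
```

```bash
python3 -m inch '[{"x":-0.1,"y":-0.7,"z":-0.3,"yaw":0},{"x":-0.15,"y":-0.97,"z":0,"yaw":0},{"x":-0.15,"y":-0.97,"z":0,"yaw":0},{"x":-0.15,"y":-0.97,"z":0,"yaw":0},{"x":-0.15,"y":-0.97,"z":0,"yaw":0}]'
python3 -m inch '[{"x":-0.15,"y":-0.97,"z":0,"yaw":0},{"x":-0.15,"y":-0.97,"z":0,"yaw":0},{"x":-0.1,"y":-0.9,"z":0,"yaw":0},{"x":0,"y":-0.4,"z":0,"yaw":0},{"x":0,"y":0,"z":0,"yaw":0}]'
python3 -m inch '[{"x":0,"y":0,"z":0,"yaw":0}]'
```

```text
time_s: 25.38
tcp_pos: [0.5354, -0.0255, 0.1465]
eef_rot: [-178.7, -1.4, -89.9]
contact_force: [0.1, 0.4, -0.8]
gripper_width: 0.0461
time_s: 25.8
tcp_pos: [0.6236, -0.0142, 0.1463]
eef_rot: [-178.8, -1.4, -89.9]
contact_force: [1.1, -0.2, -1.5]
gripper_width: 0.0461
time_s: 25.88
tcp_pos: [0.6234, -0.0143, 0.1454]
eef_rot: [-178.8, -1.4, -89.9]
contact_force: [-0.8, 0.2, -1.5]
gripper_width: 0.0462
```

```bash
python3 -m inch '[{"x":0,"y":0.05,"z":0.5,"yaw":0},{"x":0,"y":0,"z":0.7,"yaw":0},{"x":0,"y":0,"z":0.7,"yaw":0},{"x":0,"y":0,"z":0.4,"yaw":0},{"x":0,"y":0,"z":0,"yaw":0}]'
python3 -m inch '[{"x":0,"y":0,"z":0.1,"yaw":0},{"x":0,"y":0,"z":0,"yaw":0},{"x":0,"y":0,"z":0,"yaw":0}]'
```

```text
time_s: 26.3
tcp_pos: [0.6198, -0.0159, 0.0867]
eef_rot: [-178.8, -1.4, -89.9]
contact_force: [-0.3, -0.2, -1.0]
gripper_width: 0.046
time_s: 26.55
tcp_pos: [0.6192, -0.0161, 0.0853]
eef_rot: [-178.8, -1.4, -89.9]
contact_force: [0.5, -0.7, -0.8]
gripper_width: 0.0457
```

```bash
python3 -m inch '[{"x":0,"y":-0.04,"z":0.2,"yaw":0},{"x":0,"y":0,"z":0,"yaw":0},{"x":0,"y":0,"z":0,"yaw":0}]'
python3 -m inch '[{"x":0,"y":0,"z":0,"yaw":0},{"x":0,"y":0,"z":0,"yaw":0},{"x":0,"y":0,"z":0,"yaw":0},{"x":0,"y":0,"z":0,"yaw":0}]' 0.6
python3 -m inch '[{"x":0,"y":0,"z":-0.6,"yaw":0},{"x":0,"y":0,"z":-0.9,"yaw":0},{"x":0,"y":0,"z":-0.9,"yaw":0},{"x":0,"y":0,"z":-0.9,"yaw":0},{"x":0,"y":0,"z":-0.3,"yaw":0}]'
python3 -m inch '[{"x":0.7,"y":0.0,"z":0,"yaw":0},{"x":0.95,"y":0.1,"z":0,"yaw":0},{"x":0.95,"y":0.2,"z":0,"yaw":0},{"x":0.95,"y":0.2,"z":0,"yaw":0},{"x":0.95,"y":0.2,"z":0,"yaw":0}]'
python3 -m inch '[{"x":0.95,"y":0.2,"z":0,"yaw":0},{"x":0.95,"y":0.2,"z":0,"yaw":0},{"x":0.95,"y":0.2,"z":0,"yaw":0},{"x":0.95,"y":0.2,"z":0,"yaw":0},{"x":0.8,"y":0.1,"z":0,"yaw":0}]' 1
python3 -m inch '[{"x":0,"y":0,"z":0,"yaw":0},{"x":0,"y":0,"z":0,"yaw":0}]' 1
python3 - <<'E'
from h import *
for n in('scene','side'):
    p,d,K,T=cap(n,n+'8'); cv2.imwrite(f'pics/{n}8.png',p[...,::-1])
    C=cloud(d,K,T);H=cv2.cvtColor(p,cv2.COLOR_RGB2HSV)
    k=(abs(C[...,0]-.586)<.07)&(abs(C[...,1]+.208)<.07)&(C[...,2]>.085)&(C[...,2]<.118)&(H[...,2]<100)
    if k.sum()>10: q=C[k];print('knob',n,k.sum(),np.median(q,0).round(4),np.percentile(q,2,axis=0).round(4),np.percentile(q,98,axis=0).round(4))
    blobs(p,d,K,T,['yellow'],10)
E
```

```text
time_s: 26.8
tcp_pos: [0.6216, -0.0159, 0.0822]
eef_rot: [-178.6, -1.3, -89.9]
contact_force: [-0.2, -0.6, -1.9]
gripper_width: 0.046
time_s: 27.13
tcp_pos: [0.6228, -0.0157, 0.0836]
eef_rot: [-178.5, -1.3, -89.9]
contact_force: [-0.1, 0.2, 0.2]
gripper_width: 0.0664
time_s: 27.55
tcp_pos: [0.6185, -0.0142, 0.1741]
eef_rot: [-178.8, -1.4, -89.9]
contact_force: [0.7, -0.1, 0.6]
gripper_width: 0.0702
time_s: 27.97
tcp_pos: [0.6042, -0.1256, 0.1801]
eef_rot: [-178.4, -1.3, -89.5]
contact_force: [0.6, -0.3, 0.3]
gripper_width: 0.0698
time_s: 28.38
tcp_pos: [0.5804, -0.2464, 0.1813]
eef_rot: [-178.4, -1.3, -89.4]
contact_force: [1.0, 0.1, 0.3]
gripper_width: 0.0872
time_s: 28.55
tcp_pos: [0.5791, -0.2502, 0.1806]
eef_rot: [-178.4, -1.3, -89.7]
contact_force: [0.3, 0.5, -0.3]
gripper_width: 0.0876
knob scene 99 [ 0.5865 -0.2495  0.1065] [ 0.5739 -0.262   0.0862] [ 0.5918 -0.2419  0.1176]
yellow px [224 276] A 32 med [ 0.715 -0.057  0.049] lo [ 0.698 -0.071  0.021] hi [ 0.732 -0.054  0.054]
knob side 90 [ 0.5738 -0.258   0.11  ] [ 0.568  -0.2656  0.0856] [ 0.5862 -0.2479  0.1176]
```

View pics/side8.png

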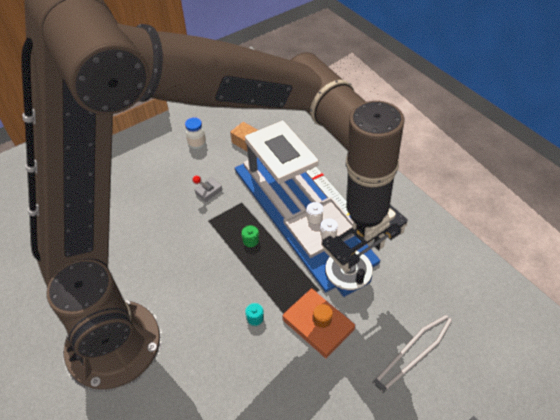

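View pics/scene8.png

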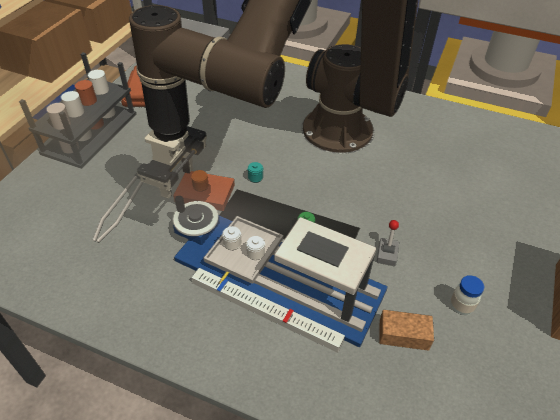

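```bash
python3 -m inch '[{"x":0.1,"y":0.04,"z":0.5,"yaw":0},{"x":0,"y":0,"z":0.8,"yaw":0},{"x":0,"y":0,"z":0.9,"yaw":0},{"x":0,"y":0,"z":0.7,"yaw":0},{"x":0,"y":0,"z":0.2,"yaw":0}]'
python3 -m inch '[{"x":0,"y":0,"z":0.1,"yaw":0},{"x":0,"y":0,"z":0,"yaw":0}]'
```

```text
time_s: 29.07
tcp_pos: [0.5843, -0.2492, 0.1038]
eef_rot: [-178.0, -1.4, -89.3]
contact_force: [-0.3, -0.3, -0.2]
gripper_width: 0.0874
time_s: 29.23
tcp_pos: [0.5842, -0.2476, 0.1]
eef_rot: [-178.2, -1.3, -89.2]
contact_force: [-0.8, 0.3, 0.3]
gripper_width: 0.0874
```

```bash
python3 -m inch '[{"x":0.28,"y":0.2,"z":0.16,"yaw":0},{"x":0,"y":0,"z":0,"yaw":0},{"x":0,"y":0,"z":0,"yaw":0},{"x":0,"y":0,"z":0,"yaw":0},{"x":0,"y":0,"z":0,"yaw":0}]' -1 14
python3 -m inch '[{"x":0,"y":0,"z":0,"yaw":0},{"x":0,"y":0,"z":0,"yaw":0},{"x":0,"y":0,"z":0,"yaw":0},{"x":0,"y":0,"z":0,"yaw":0},{"x":0,"y":0,"z":0,"yaw":0}]'
python3 -m inch '[{"x":0,"y":0,"z":0,"yaw":0},{"x":0,"y":0,"z":0,"yaw":0},{"x":0,"y":0,"z":0,"yaw":0}]'
```

```text
time_s: 29.65
tcp_pos: [0.5812, -0.2551, 0.0996]
eef_rot: [-177.9, -1.4, -89.1]
contact_force: [0.9, -0.3, 0.7]
gripper_width: 0.0599
time_s: 30.07
tcp_pos: [0.5818, -0.2554, 0.101]
eef_rot: [-177.7, -1.4, -89.1]
contact_force: [-2.9, -0.1, 0.9]
gripper_width: 0.0264
time_s: 30.32
tcp_pos: [0.5814, -0.2555, 0.1009]
eef_rot: [-177.8, -1.4, -89.1]
contact_force: [0.3, 0.8, 0.0]
gripper_width: 0.0219
```

```bash
python3 -m inch '[{"x":-0.08,"y":-0.8,"z":0.05,"yaw":0},{"x":-0.39,"y":-0.7,"z":0,"yaw":0},{"x":-0.63,"y":-0.49,"z":0,"yaw":0},{"x":-0.77,"y":-0.21,"z":0,"yaw":0},{"x":-0.79,"y":0.11,"z":0,"yaw":0}]'
python3 -m inch '[{"x":-0.73,"y":0.32,"z":0,"yaw":0},{"x":-0.55,"y":0.58,"z":0,"yaw":0},{"x":-0.28,"y":0.75,"z":0,"yaw":0},{"x":0.03,"y":0.8,"z":0,"yaw":0},{"x":0.34,"y":0.72,"z":0,"yaw":0}]'
```

```text
time_s: 30.73
tcp_pos: [0.6294, -0.1929, 0.1006]
eef_rot: [-178.4, -1.7, -89.4]
contact_force: [-10.1, -6.6, 13.1]
gripper_width: 0.0217
time_s: 31.15
tcp_pos: [0.5504, -0.1683, 0.1008]
eef_rot: [-178.4, -2.4, -89.0]
contact_force: [14.4, -9.8, -14.0]
gripper_width: 0.0218
```

```bash
python3 -m inch '[{"x":0.76,"y":0.33,"z":0,"yaw":0},{"x":0.79,"y":0.1,"z":0,"yaw":0},{"x":0.77,"y":-0.21,"z":0,"yaw":0},{"x":0.62,"y":-0.5,"z":0,"yaw":0},{"x":0.37,"y":-0.7,"z":0,"yaw":0}]'
```

```text
time_s: 31.57
tcp_pos: [0.5708, -0.2476, 0.1017]
eef_rot: [-178.4, -2.0, -89.0]
contact_force: [0.9, 13.4, -0.7]
gripper_width: 0.0214
```

```bash
python3 -m inch '[{"x":0.1,"y":-0.8,"z":0,"yaw":0},{"x":-0.22,"y":-0.77,"z":0,"yaw":0},{"x":-0.5,"y":-0.62,"z":0,"yaw":0},{"x":-0.71,"y":-0.38,"z":0,"yaw":0},{"x":-0.8,"y":-0.07,"z":0,"yaw":0}]'
python3 -m inch '[{"x":-0.74,"y":0.3,"z":0,"yaw":0},{"x":-0.57,"y":0.57,"z":0,"yaw":0},{"x":-0.3,"y":0.74,"z":0,"yaw":0},{"x":0.03,"y":0.8,"z":0,"yaw":0},{"x":0.34,"y":0.72,"z":0,"yaw":0}]'
```

```text
time_s: 31.98
tcp_pos: [0.6315, -0.1957, 0.101]
eef_rot: [-179.4, -1.8, -89.4]
contact_force: [-14.9, -4.7, 15.6]
gripper_width: 0.0217
time_s: 32.4
tcp_pos: [0.556, -0.1652, 0.1012]
eef_rot: [-179.2, -2.3, -89.1]
contact_force: [10.5, -10.7, -12.1]
gripper_width: 0.0214
```

```bash
python3 -m inch '[{"x":0.72,"y":0.4,"z":0,"yaw":0},{"x":0.78,"y":0.18,"z":0,"yaw":0},{"x":0.79,"y":-0.12,"z":0,"yaw":0},{"x":0.68,"y":-0.42,"z":0,"yaw":0},{"x":0.46,"y":-0.65,"z":0,"yaw":0}]'
python3 -m inch '[{"x":0.17,"y":-0.78,"z":0,"yaw":0},{"x":-0.15,"y":-0.79,"z":0,"yaw":0},{"x":-0.45,"y":-0.66,"z":0,"yaw":0},{"x":-0.67,"y":-0.44,"z":0,"yaw":0},{"x":-0.79,"y":-0.14,"z":0,"yaw":0}]'
```

```text
time_s: 32.82
tcp_pos: [0.5639, -0.2472, 0.1017]
eef_rot: [-179.5, -1.8, -89.0]
contact_force: [1.5, 11.0, -0.0]
gripper_width: 0.0217
time_s: 33.23
tcp_pos: [0.6321, -0.2036, 0.1013]
eef_rot: [179.9, -1.8, -89.5]
contact_force: [-12.0, -3.1, 14.1]
gripper_width: 0.0211
```

```bash
python3 -m inch '[{"x":-0.74,"y":0.31,"z":0,"yaw":0},{"x":-0.55,"y":0.59,"z":0,"yaw":0},{"x":-0.26,"y":0.76,"z":0,"yaw":0},{"x":0.07,"y":0.8,"z":0,"yaw":0},{"x":0.38,"y":0.71,"z":0,"yaw":0}]'
python3 -m inch '[{"x":0.66,"y":0.48,"z":0,"yaw":0},{"x":0.76,"y":0.28,"z":0,"yaw":0},{"x":0.8,"y":-0.02,"z":0,"yaw":0},{"x":0.73,"y":-0.33,"z":0,"yaw":0},{"x":0.55,"y":-0.59,"z":0,"yaw":0}]'
```

```text
time_s: 33.65
tcp_pos: [0.5671, -0.1656, 0.1012]
eef_rot: [-178.6, -1.5, -89.1]
contact_force: [-2.8, 15.4, 5.1]
gripper_width: 0.0217
time_s: 34.07
tcp_pos: [0.5598, -0.2466, 0.1022]
eef_rot: [-179.4, -1.0, -88.8]
contact_force: [-0.1, 0.1, -0.7]
gripper_width: 0.0029
```

```bash
python3 -m inch '[{"x":0,"y":0,"z":-0.7,"yaw":0},{"x":0,"y":0,"z":-0.9,"yaw":0},{"x":0,"y":0,"z":-0.8,"yaw":0},{"x":0,"y":0,"z":0,"yaw":0},{"x":0,"y":0,"z":0,"yaw":0}]' 1 30
cat > kn.py <<'E'
from h import *
for n in('scene','side'):
    p,d,K,T=cap(n,'k'+n)
    C=cloud(d,K,T);H=cv2.cvtColor(p,cv2.COLOR_RGB2HSV)
    k=(abs(C[...,0]-.586)<.07)&(abs(C[...,1]+.208)<.07)&(C[...,2]>.085)&(C[...,2]<.118)&(H[...,2]<100)
    if k.sum()>10: q=C[k];print('knob',n,k.sum(),np.median(q,0).round(4),np.percentile(q,2,axis=0).round(4),np.percentile(q,98,axis=0).round(4))
    blobs(p,d,K,T,['yellow'],10)
E
python3 kn.py
```

```text
time_s: 34.48
tcp_pos: [0.5608, -0.2491, 0.1628]
eef_rot: [-179.5, -1.0, -89.0]
contact_force: [0.1, 0.4, -1.8]
gripper_width: 0.0306
knob scene 94 [ 0.5453 -0.1933  0.1087] [ 0.5306 -0.2056  0.0862] [ 0.5517 -0.1861  0.117 ]
yellow px [268 297] A 31 med [0.726 0.065 0.051] lo [0.712 0.062 0.045] hi [0.743 0.069 0.054]
```

```bash
python3 -m inch '[{"x":-0.7,"y":0.26,"z":0,"yaw":0},{"x":-0.7,"y":0.26,"z":0,"yaw":0},{"x":-0.7,"y":0.26,"z":0,"yaw":0},{"x":0,"y":0,"z":0,"yaw":0},{"x":0,"y":0,"z":0,"yaw":0}]' 1 30
python3 -m inch '[{"x":0,"y":0,"z":0,"yaw":0},{"x":0,"y":0,"z":0,"yaw":0}]'
```

```text
time_s: 35.0
tcp_pos: [0.5375, -0.195, 0.157]
eef_rot: [-179.9, -0.9, -89.1]
contact_force: [-0.1, -0.3, 0.2]
gripper_width: 0.0718
time_s: 35.17
tcp_pos: [0.5374, -0.195, 0.1561]
eef_rot: [-179.9, -0.9, -89.0]
contact_force: [-0.5, -0.5, -0.6]
gripper_width: 0.0845
```

```bash
python3 -m inch '[{"x":0.08,"y":-0.08,"z":0.7,"yaw":0},{"x":0,"y":0,"z":0.8,"yaw":0},{"x":0,"y":0,"z":0.65,"yaw":0},{"x":0,"y":0,"z":0,"yaw":0},{"x":0,"y":0,"z":0,"yaw":0}]'
python3 -m inch '[{"x":0,"y":0,"z":0,"yaw":0},{"x":0,"y":0,"z":0,"yaw":0},{"x":0,"y":0,"z":0,"yaw":0},{"x":0,"y":0,"z":0,"yaw":0},{"x":0,"y":0,"z":0,"yaw":0}]' -0.4 30
python3 -m inch '[{"x":0,"y":0,"z":0,"yaw":0}]'
```

```text
time_s: 35.58
tcp_pos: [0.5415, -0.2007, 0.1008]
eef_rot: [-179.8, -1.0, -89.1]
contact_force: [-0.4, -0.4, 0.3]
gripper_width: 0.0879
time_s: 36.0
tcp_pos: [0.5433, -0.2017, 0.1039]
eef_rot: [-179.6, -1.0, -89.2]
contact_force: [0.6, 1.0, -0.4]
gripper_width: 0.0599
time_s: 36.08
tcp_pos: [0.5437, -0.2017, 0.1046]
eef_rot: [-179.6, -1.0, -89.1]
contact_force: [0.1, -0.1, -0.1]
gripper_width: 0.0535
```

```bash
python3 -m inch '[{"x":-0.14,"y":0.14,"z":0.36,"yaw":0},{"x":0,"y":0,"z":0,"yaw":0},{"x":0,"y":0,"z":0,"yaw":0},{"x":0,"y":0,"z":0,"yaw":0},{"x":0,"y":0,"z":0,"yaw":0}]' -1 30
python3 -m inch '[{"x":0,"y":0,"z":0,"yaw":0},{"x":0,"y":0,"z":0,"yaw":0},{"x":0,"y":0,"z":0,"yaw":0},{"x":0,"y":0,"z":0,"yaw":0}]'
```

```text
time_s: 36.5
tcp_pos: [0.5387, -0.1978, 0.0949]
eef_rot: [-179.6, -1.0, -89.1]
contact_force: [-0.3, 0.2, 6.7]
gripper_width: 0.021
time_s: 36.83
tcp_pos: [0.5387, -0.1978, 0.095]
eef_rot: [-179.6, -1.0, -89.1]
contact_force: [0.2, -0.1, 0.2]
gripper_width: 0.0216
```

```bash
python3 -m inch '[{"x":0.68,"y":0.04,"z":0,"yaw":0},{"x":0.65,"y":-0.2,"z":0,"yaw":0},{"x":0.54,"y":-0.41,"z":0,"yaw":0},{"x":0.37,"y":-0.57,"z":0,"yaw":0},{"x":0.15,"y":-0.66,"z":0,"yaw":0}]'
```

```text
time_s: 37.25
tcp_pos: [0.582, -0.2548, 0.0949]
eef_rot: [-179.9, -0.7, -89.1]
contact_force: [-1.1, 12.2, 6.0]
gripper_width: 0.0214
```

```bash
python3 -m inch '[{"x":-0.11,"y":-0.67,"z":0,"yaw":0},{"x":-0.33,"y":-0.59,"z":0,"yaw":0},{"x":-0.51,"y":-0.45,"z":0,"yaw":0},{"x":-0.63,"y":-0.24,"z":0,"yaw":0},{"x":-0.68,"y":-0.01,"z":0,"yaw":0}]'
python3 -m inch '[{"x":-0.63,"y":0.24,"z":0,"yaw":0},{"x":-0.51,"y":0.45,"z":0,"yaw":0},{"x":-0.33,"y":0.59,"z":0,"yaw":0},{"x":-0.11,"y":0.67,"z":0,"yaw":0},{"x":0.13,"y":0.67,"z":0,"yaw":0}]'
```

```text
time_s: 37.67
tcp_pos: [0.6316, -0.2012, 0.0949]
eef_rot: [179.8, -0.8, -89.4]
contact_force: [-7.4, -2.8, 7.8]
gripper_width: 0.0216
time_s: 38.08
tcp_pos: [0.571, -0.1624, 0.095]
eef_rot: [-179.7, -1.0, -89.1]
contact_force: [3.5, -3.3, -3.8]
gripper_width: 0.0211
```

```bash
python3 -m inch '[{"x":0.39,"y":0.56,"z":0,"yaw":0},{"x":0.55,"y":0.4,"z":0,"yaw":0},{"x":0.65,"y":0.2,"z":0,"yaw":0},{"x":0.68,"y":-0.04,"z":0,"yaw":0},{"x":0.63,"y":-0.27,"z":0,"yaw":0}]'
python3 -m inch '[{"x":0.2,"y":-0.2,"z":0,"yaw":0},{"x":0,"y":0,"z":0,"yaw":0}]'
python3 - <<'E'
from h import *
p,d,K,T=cap('scene','s9'); blobs(p,d,K,T,['yellow','red'],10)
E
```

```text
time_s: 38.5
tcp_pos: [0.5435, -0.2302, 0.095]
eef_rot: [-179.9, -0.6, -88.9]
contact_force: [1.6, 5.6, -3.7]
gripper_width: 0.0215
time_s: 38.67
tcp_pos: [0.5485, -0.2376, 0.095]
eef_rot: [-180.0, -0.6, -89.1]
contact_force: [1.5, 2.7, 1.5]
gripper_width: 0.0213
yellow px [288 305] A 29 med [0.728 0.116 0.05 ] lo [0.716 0.114 0.046] hi [0.75  0.12  0.053]
red px [393 224] A 70 med [0.425 0.284 0.093] lo [0.414 0.274 0.082] hi [0.432 0.293 0.1  ]
red px [287 316] A 54 med [0.745 0.122 0.03 ] lo [0.726 0.117 0.026] hi [0.761 0.127 0.034]
```

```bash
python3 -m inch '[{"x":0.43,"y":-0.49,"z":0,"yaw":0},{"x":0.24,"y":-0.6,"z":0,"yaw":0},{"x":0.03,"y":-0.65,"z":0,"yaw":0},{"x":0,"y":0,"z":0,"yaw":0},{"x":0,"y":0,"z":0,"yaw":0}]'
python3 - <<'E'
from h import *
for n in('scene','side'):
    p,d,K,T=cap(n,n+'10'); blobs(p,d,K,T,['yellow','red'],6)
    if n=='scene': cv2.imwrite('pics/s10.png',cv2.resize(p[200:360,170:400,::-1],None,fx=3.3,fy=3.3,interpolation=cv2.INTER_CUBIC))
E
```

```text
time_s: 39.13
tcp_pos: [0.5898, -0.2542, 0.095]
eef_rot: [179.7, -0.7, -89.1]
contact_force: [-1.5, -2.7, 0.6]
gripper_width: 0.0212
yellow px [290 307] A 30 med [0.73  0.124 0.05 ] lo [0.716 0.12  0.043] hi [0.747 0.127 0.053]
red px [393 224] A 70 med [0.424 0.284 0.093] lo [0.414 0.273 0.081] hi [0.43  0.293 0.099]
red px [287 316] A 47 med [0.748 0.123 0.03 ] lo [0.728 0.117 0.026] hi [0.761 0.127 0.034]
yellow px [315 173] A 6 med [0.735 0.122 0.047] lo [0.724 0.12  0.046] hi [0.741 0.124 0.052]
red px [319 175] A 15 med [0.745 0.121 0.03 ] lo [0.736 0.118 0.026] hi [0.758 0.126 0.035]
red px [196 179] A 41 med [0.416 0.277 0.092] lo [0.409 0.269 0.085] hi [0.425 0.287 0.098]
```

View pics/s10.png

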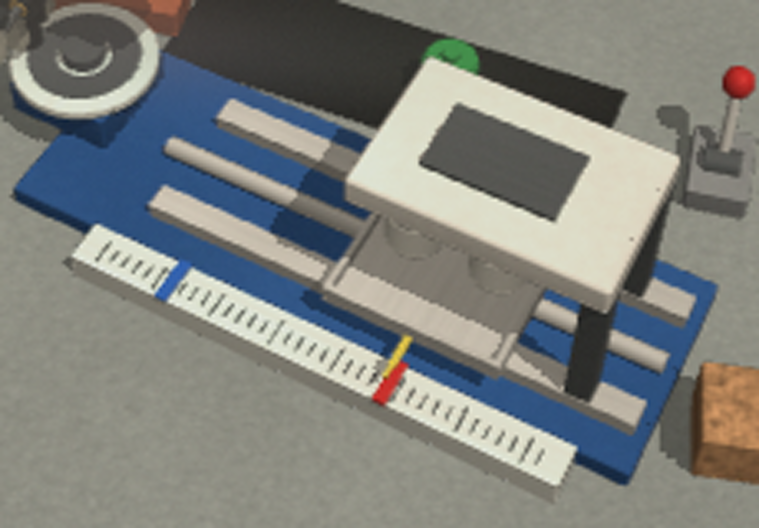

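```bash
python3 -m inch '[{"x":0,"y":0,"z":0,"yaw":0},{"x":0,"y":0,"z":0,"yaw":0},{"x":0,"y":0,"z":0,"yaw":0},{"x":0,"y":0,"z":0,"yaw":0}]' 0.3 10
python3 -m inch '[{"x":0,"y":0,"z":-0.6,"yaw":0},{"x":0,"y":0,"z":-0.9,"yaw":0},{"x":0,"y":0,"z":-0.95,"yaw":0},{"x":0,"y":0,"z":-0.95,"yaw":0},{"x":0,"y":0,"z":-0.95,"yaw":0}]'
python3 -m inch '[{"x":-0.7,"y":0.5,"z":-0.2,"yaw":0},{"x":-0.9,"y":0.6,"z":0,"yaw":0},{"x":-0.9,"y":0.6,"z":0,"yaw":0},{"x":-0.9,"y":0.6,"z":0,"yaw":0},{"x":-0.9,"y":0.6,"z":0,"yaw":0}]' -1
python3 -m inch '[{"x":-0.95,"y":0.4,"z":0,"yaw":0},{"x":-0.95,"y":0.4,"z":0,"yaw":0},{"x":-0.95,"y":0.4,"z":0,"yaw":0},{"x":-0.95,"y":0.4,"z":0,"yaw":0},{"x":-0.95,"y":0.4,"z":0,"yaw":0}]'
python3 -m inch '[{"x":-0.97,"y":0.3,"z":-0.05,"yaw":0},{"x":-0.97,"y":0.3,"z":-0.05,"yaw":0},{"x":-0.97,"y":0.3,"z":-0.05,"yaw":0},{"x":-0.97,"y":0.3,"z":-0.05,"yaw":0},{"x":-0.97,"y":0.3,"z":-0.05,"yaw":0}]'
```

```text
time_s: 39.57
tcp_pos: [0.5877, -0.2521, 0.0949]
eef_rot: [179.7, -0.7, -89.0]
contact_force: [-0.0, -0.3, -0.4]
gripper_width: 0.0425
time_s: 39.98
tcp_pos: [0.5829, -0.2487, 0.2003]
eef_rot: [178.9, -0.4, -89.1]
contact_force: [1.3, -0.3, 0.5]
gripper_width: 0.0569
time_s: 40.4
tcp_pos: [0.51, -0.1425, 0.2116]
eef_rot: [179.4, -0.5, -89.3]
contact_force: [0.3, 0.5, 0.8]
gripper_width: 0.0293
time_s: 40.82
tcp_pos: [0.4523, -0.0196, 0.2117]
eef_rot: [179.5, -0.4, -89.4]
contact_force: [0.3, 1.4, -0.3]
gripper_width: 0.001
time_s: 41.23
tcp_pos: [0.408, 0.1061, 0.2183]
eef_rot: [179.5, -0.3, -89.4]
contact_force: [0.6, -0.3, 0.9]
gripper_width: 0.0004
```

```bash
python3 -m inch '[{"x":-0.98,"y":0.1,"z":0,"yaw":0},{"x":-0.98,"y":0.15,"z":0,"yaw":0},{"x":-0.98,"y":0.2,"z":0,"yaw":0},{"x":-0.98,"y":0.25,"z":0,"yaw":0},{"x":-0.98,"y":0.3,"z":0,"yaw":0}]'
python3 -m inch '[{"x":-0.9,"y":0.3,"z":0,"yaw":0},{"x":-0.8,"y":0.2,"z":0,"yaw":0},{"x":-0.2,"y":0.2,"z":0,"yaw":0},{"x":0,"y":0,"z":0,"yaw":0},{"x":0,"y":0,"z":0,"yaw":0}]'
```

```text
time_s: 41.65
tcp_pos: [0.3773, 0.2337, 0.2196]
eef_rot: [179.6, -0.1, -89.4]
contact_force: [0.4, -0.0, -0.4]
gripper_width: 0.0006
time_s: 42.07
tcp_pos: [0.3553, 0.2864, 0.2199]
eef_rot: [179.6, 0.0, -89.1]
contact_force: [-0.2, -0.6, 0.5]
gripper_width: 0.0006
```

```bash
python3 -m inch '[{"x":0.1,"y":0,"z":0.7,"yaw":0},{"x":0.1,"y":0,"z":0.95,"yaw":0},{"x":0,"y":0,"z":0.95,"yaw":0},{"x":0,"y":0,"z":0.95,"yaw":0},{"x":0,"y":0,"z":0.95,"yaw":0}]'
python3 -m inch '[{"x":0,"y":0,"z":0.9,"yaw":0},{"x":0,"y":0,"z":0.2,"yaw":0},{"x":0,"y":0,"z":0,"yaw":0},{"x":0,"y":0,"z":0,"yaw":0}]'
```

```text
time_s: 42.48
tcp_pos: [0.3579, 0.2808, 0.11]
eef_rot: [-180.0, 0.7, -89.1]
contact_force: [0.3, 0.3, -0.4]
gripper_width: 0.0006
time_s: 42.82
tcp_pos: [0.3573, 0.2748, 0.0783]
eef_rot: [179.8, 0.3, -89.4]
contact_force: [0.7, -0.2, 0.6]
gripper_width: 0.0006
```

```bash
python3 -m inch '[{"x":-0.2,"y":-0.5,"z":0,"yaw":0},{"x":0,"y":-0.5,"z":0,"yaw":0},{"x":0,"y":-0.5,"z":0,"yaw":0},{"x":0,"y":-0.5,"z":0,"yaw":0},{"x":0,"y":-0.5,"z":0,"yaw":0}]'
python3 -m inch '[{"x":0,"y":-0.5,"z":0,"yaw":0},{"x":0,"y":-0.4,"z":0,"yaw":0},{"x":0,"y":-0.3,"z":0,"yaw":0},{"x":0,"y":0,"z":0,"yaw":0}]'
python3 - <<'E'
from h import *
for n in('scene','side'): blobs(*cap(n,n+'11'),['red'],6,lo=(.35,.2,.03),hi=(.6,.36,.25))
E
```

```text
time_s: 43.23
tcp_pos: [0.4229, 0.282, 0.0858]
eef_rot: [-179.9, 0.7, -89.3]
contact_force: [-1.6, 1.6, 1.6]
gripper_width: 0.0005
time_s: 43.57
tcp_pos: [0.4561, 0.2828, 0.0894]
eef_rot: [-180.0, 0.9, -89.4]
contact_force: [-10.2, 4.5, 1.2]
gripper_width: 0.0006
red px [390 248] A 13 med [0.497 0.295 0.086] lo [0.493 0.287 0.08 ] hi [0.498 0.301 0.087]
red px [215 167] A 17 med [0.484 0.284 0.094] lo [0.463 0.243 0.086] hi [0.492 0.291 0.153]
```

```bash
python3 -m inch '[{"x":0,"y":0.5,"z":0,"yaw":0},{"x":0,"y":0.9,"z":0,"yaw":0},{"x":0,"y":0.9,"z":-0.4,"yaw":0},{"x":0,"y":0.3,"z":-0.9,"yaw":0},{"x":0,"y":0,"z":-0.95,"yaw":0}]'
python3 -m inch '[{"x":0,"y":0,"z":-0.95,"yaw":0},{"x":0,"y":0,"z":-0.95,"yaw":0},{"x":0,"y":0,"z":-0.95,"yaw":0},{"x":0,"y":0,"z":0,"yaw":0},{"x":0,"y":0,"z":0,"yaw":0}]'
python3 - <<'E'
from h import *
for n in('scene','side'):
    p,d,K,T=cap(n,n+'12'); blobs(p,d,K,T,['red','yellow'],6); cv2.imwrite(f'pics/{n}12.png',p[...,::-1])
E
```

```text
time_s: 44.08
tcp_pos: [0.3862, 0.2778, 0.1434]
eef_rot: [179.8, 0.6, -89.6]
contact_force: [0.9, 0.2, -0.6]
gripper_width: 0.0005
time_s: 44.5
tcp_pos: [0.3845, 0.2772, 0.2255]
eef_rot: [-179.7, 1.0, -89.4]
contact_force: [-0.9, -0.3, -0.2]
gripper_width: 0.0004
red px [391 244] A 73 med [0.491 0.295 0.093] lo [0.481 0.285 0.084] hi [0.498 0.305 0.099]
red px [287 316] A 47 med [0.748 0.123 0.03 ] lo [0.727 0.117 0.027] hi [0.761 0.127 0.033]
yellow px [290 307] A 30 med [0.729 0.123 0.049] lo [0.717 0.12  0.042] hi [0.748 0.128 0.053]
red px [214 167] A 37 med [0.482 0.289 0.093] lo [0.474 0.281 0.085] hi [0.491 0.298 0.098]
red px [319 175] A 17 med [0.746 0.121 0.03 ] lo [0.736 0.116 0.026] hi [0.756 0.126 0.034]
yellow px [315 173] A 7 med [0.732 0.122 0.05 ] lo [0.724 0.118 0.043] hi [0.741 0.128 0.057]
```

View pics/scene12.png

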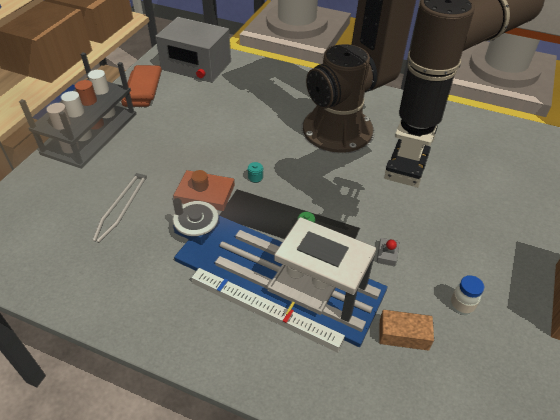

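View pics/side12.png

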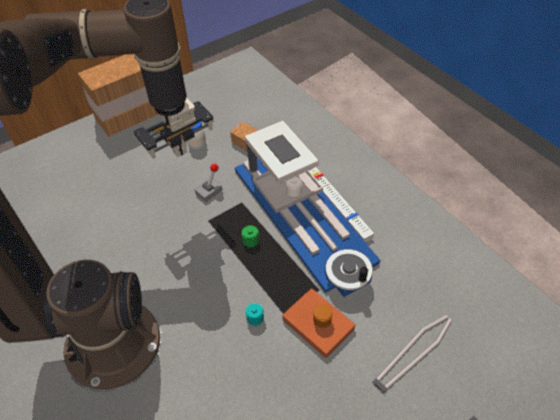

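```bash
python3 -c "
from plant import r
print(r.close_job())"
```

```text
the job is handed in; nothing more can be done
None
```

The job is done and handed in at about 45 s of the 210 s; no verdict was reported. I cranked the tray out to the blue band, stood the amber crucible on the terracotta brick, and stood both white crucibles in the tray. Then I cranked the tray back under the hood to the red band and pushed the switch lever over.

**Last checks:**
- **Tray in:** the pointer is within about 1 mm of the middle of the red band in both fixed cameras. It was about 1.5 mm off the middle of the blue band when out.
- **Switch:** the ball moved about 67 mm of the 68 mm for full throw, so the lever is at about 1.0 and against its stop.
- **Crucibles:** the amber one stands upright on the brick. The two whites looked upright in the tray, though the hood now partly hides them. Only two white crucibles were visible on the bench, and none is left there. The fingers gripped them at 7 N.
- **Left alone:** the firebrick, jar and tongs look where they were, and so do the green and turquoise look-alikes. I only checked these by eye in the last pictures.

**What went wrong:** the fingers slipped off the crank knob twice, once each way. Each time I found the knob again in the images and re-gripped it. The tool also tilted up to about 3° while cranking, but the crucibles still went down upright.

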